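# Clamp a bottle for labelling

### The arm

A 7-joint arm with a two-finger parallel gripper is mounted at the origin on a cart in front of the work surface, level with it; the furniture and walls round the work are solid. World frame = base frame: x ahead of the robot, y to its left, z up, the work surface at z = 0. Lengths are in m, angles in degrees, forces in N, time in s.
With the tool pointing down it reaches from about 0.4 to 0.85 m from the base axis. Payload 10.4 kg.
Tool frame: the origin (TCP) lies at the very end of the fingers, on their centre line; the grasp point (between the pads) lies 19 mm behind it; y points along the fingers, z is the direction in which the jaws open and shut, and the axes are right-handed (so a half turn about y gives the same grasp; the last joint's range is limited). The gripper opens to 87 mm and grips with 3 to 60 N. Pads are 19 mm wide; open, the fingers measure 117 mm over their backs; the gripper's body (75 mm by 190 mm) begins 51 mm behind the grasp point.
Start: joints at [-1.295, 19.034, -3.707, 83.658, 1.238, 77.344, -5.071], TCP at [0.625, 0, 0.191] pointing down, gripper open.
Joint ranges: [-148.97, 148.97], [-28.65, 121.19], [-84.17, 76.75], [9.2, 138.47], [-72.65, 252.65], [3.7, 117.97], [-149.18, 149.18]. Speed limits (degrees/s): [127.2, 127.2, 159.86, 159.86, 180, 180, 180].

### API

Orientations are given as a 3x3 rotation matrix whose columns are the frame's x, y, z axes.
In Python, from workcell import arm gives the robot as it stands.
- The arm moves only by the tool play_rows, never from a script. Its argument "deltas" is a list of rows, each a list of 7 numbers: the closure, from 0 (fully open) to 1 (shut), then the shift along the world's x, y, z each as a share of 0.8 m, from -1 to 1, then the turn, a rotation vector about the world's x, y, z each as a share of pi rad, from -1 to 1. A call has 1 to 20 rows; each row shifts and turns the commanded pose from where the row before left it; what a row does not reach is not made up. A row lasts 1/12 s, in which the tool goes at most 41.7 mm and 7.16 degrees, less where a joint would pass 70% of its speed; a pose out of reach is approached as far as the arm can. A call with a number of a shift or a turn outside -1 to 1 is refused whole. A call with a gripper value outside its range is refused whole. The fingers move at their own pace and stop on an object; "newtons" is the grip in N (left out, the last holds). Time passes only in rows, so rows that do not move let the fingers close. It gives the time, the measured TCP pose, the force and the opening at its end, in the units of the state.
- arm.observe(): the state, without advancing time (a new reading comes with each control period).
- arm.read_camera(name): name is "scene" or "side" or "wrist"; returns the picture (480x640x3 uint8, red, green, blue); there is no depth.
- arm.get_calibration(name): a dict with "intrinsics" (3x3 intrinsics, pixels), "R" (3x3) and "t" (3): a world point X has camera coordinates R X + t. Camera axes: x right, y down, z forward; pixel columns grow to the right and rows downward; lengths in m; the calibration is good to about 2 mm. A picture is of the moment at which its call begins: read the wrist's pose just before it. get_calibration takes no time and is no camera call; for the wrist camera it gives the pose at the moment of the call.
- arm.hand_in(): hands the job in, once; it reports no verdict.
The state is a dict: "clock": time; "joint_pos": joint angles; "qd": joint speeds; "joint_efforts": joint torques, N m; "eef_pos": TCP position; "orientation": TCP orientation; "contact_force": force on the tool from outside, world axes, zero at the start; "moment": the same for the moment, N m; "gripper_width": opening from 0.0 (shut) to 1.0 (fully open).
Only numpy, scipy, OpenCV 4.12 (cv2) and the standard library are available. Lean on these libraries where they do the work, as an engineer would, in place of code of your own. Each camera call takes 0.05 s, during which the arm holds its last target.

### The job

Pick up the blue push paddle and with it (never with the hand) gently roll the amber bottle along the track until it drops into the groove under the screw clamp, then stand the paddle on the worktop, off the track. Turn the clamp's handle clockwise until the pad meets the bottle and snug it by feel: firmly held (about 40 N), but without overloading the glass. Let go, and leave the other things on the table alone.

Things in the scene. Friction and masses are not known exactly. Their poses are not given: they have to be found in the camera images.
- press: Grey bottle clamp, fixed. Origin on the worktop under the vertical screw axis; z up. A level track runs along its own y: top 12 mm above the worktop, 106 mm wide between rails at x -41..-33 and +73..+81 mm (tops at 22 mm), from the open end at y = -203 mm to the groove at y = 0.
- track_entry (a point): Middle-line point (press x = 0) of the track's open end, on the track's surface. A lip 3 mm high and 5 mm thick crosses the track here; it keeps the bottle from rolling out.
- groove (a point): Level with the track's surface, in the middle of the groove (18 mm wide along the press's y, running across the track), on the screw axis. A bottle sinks 2.3 mm into it: its axis is then 28 mm and its top 47 mm above the worktop. 30 mm beyond (press +y) is a black rubber end stop, top at 32 mm.
- boss_top (a point): Top of the round boss (38 mm in diameter) in which the screw turns, on its axis, 146 mm above the worktop. The boss ends an arm 32 mm wide (110 to 140 mm above the worktop; boss underside 102 mm) that comes over the groove from a column at press x +88..+114, y -22..+22 mm.
- clamp_screw: Steel screw with a collar (24 mm) at its lower end, carrying a round black pad, 30 mm in diameter. Origin at the centre of the collar's lower face, 69.7 mm above the worktop when fully up; it sinks 24 mm per clockwise turn of the handle (3.82 mm per rad), at most 23 mm. The pad's face is 10 to 14 mm below this point (set differently each time) and starts 5 to 13 mm above a seated bottle.
- clamp_handle: Black bar 84 x 12 x 20 mm (high) across the screw's top. Origin mid-bar, 125 mm above the collar's face; x along the bar. Clockwise from above tightens; it sinks with the screw and stays where left. Torque to turn it: 0.28 N m free, 0.43 when snug at 40 N (0.04 per 10 N; 10 N per 2 degrees). If the hand pauses after a big turn, it may relax to 0.1 while free; in slow small steps it does not.
- bottle: Amber glass bottle with a blue dropper bulb, about 70 g, lying across the track, rolls freely. Body 37 mm in diameter, 60 mm long; neck and dropper 21 mm in diameter; 100 mm long in all. Origin at the centre of its bottom; z along its axis to the dropper, which points along the press's +x; the body lies between press x -33 and +33 mm.
- paddle: Blue push paddle, 160 g, standing. Origin under its upright grip, a post 18 (x) x 24 (y) mm, top 82 mm above the underside, on a foot 50 x 50 x 10 mm. A rod (8 to 16 mm above the underside) runs along its +y to a white upright blade 44 mm wide (x), from underside level to 25 mm above; its pushing face is at y = +150 mm.
- label_roll: White roll of labels standing on the worktop, 72 mm in diameter, 52 mm high. Bystander.
- sample_cup: Clear specimen cup with white lid, 66 mm in diameter, 69 mm high. Bystander.
- green_bottle: Amber bottle with a green dropper, standing, 37 mm in diameter, 100 mm high. Bystander.
Mind the look-alikes: they are no part of the job. Several things have the shape of the paddle; the one meant has the colours described above.

How it is judged (in metres and radians):
On the way, in this order (a step that is already met when the one before it is completed fails the run):
1. the paddle touches the bottle (contact force between paddle and bottle above 0.02 N).
2. the bottle lies in the groove under the pad (y of bottle in the frame of press between -0.004 and 0.004 m and z of bottle in the frame of press below 0.0295 m), for 0.2 s.
3. the pad bears on the bottle with at least 15 N (contact force between clamp_screw and bottle above 15 N), for 0.2 s.
At the end, for the whole second after the job is handed in: The bottle lies in the groove (its axis within 4 mm of the groove's middle, within 0.15 rad of square to the track), the pad presses it with 15 to 65 N after the handle is released, and the paddle stands still on its foot on the worktop itself (not on the track) (contact force between clamp_screw and bottle between 15 and 65 N and y of bottle in the frame of press between -0.004 and 0.004 m and angle between the z axis of bottle and the x axis of press, either way round below 0.15 rad and linear speed of each of bottle, paddle below 0.02 m/s and height (world z) of paddle below 0.007 m and angle between paddle's own z axis and vertical below 0.15 rad); the robot touches nothing.
It fails at once if the gripper or arm touches the bottle (contact force between any of the fingers, the arm and bottle above 0.3 N).
It fails at once if the bottle is rammed: faster than 0.4 m/s (linear speed of bottle above 0.4 m/s).
It fails at once if the clamp overloads the glass: more than 90 N (contact force between clamp_screw and bottle above 90 N).
It fails at once if the label roll, the specimen cup or the green-topped bottle is moved by more than 30 mm (distance of any of label_roll, sample_cup, green_bottle from where it was at the start of the episode above 0.03 m).
It also fails if it takes over 67 s, if anything falls off the work surface, if the arm or the gripper's body presses on something with over 40 N, if the wrist force passes 120 N, or if a joint passes its speed limit or range.

## Working session

There is one attempt and no reset: what is moved stays moved. The work goes in short steps, Python scripts to look and compute and a tool call to move; the robot and the scene stay as the last step left them, time stands still between calls to the robot, and variables do not carry over. Pictures are saved under pics/ and viewed, and the job is handed in when it is done.

Besides the shell and the picture viewer there is one more tool, called after ">>>" as a command line: name --pt "numbers of a row" for each row, then --argument value for the rest. play_rows: Moves the arm, as the interface text tells. Shift numbers are shares of 0.8 m and turn numbers shares of pi rad, none past 1 either way. Its arguments: {"type":"object","properties":{"deltas":{"type":"array","items":{"type":"array","items":{"type":"number"}}},"newtons":{"type":"number"}},"required":["deltas"]}

```bash
ls; mkdir -p pics; python3 - <<'E'
from workcell import arm
import cv2
for n in ["scene","side","wrist"]:
    c=arm.get_calibration(n); im=arm.read_camera(n); cv2.imwrite(f"pics/{n}0.png",im[:,:,::-1])
    print(n,c)
print(arm.observe())
E
```

```text
pics
scene {'intrinsics': array([[549.0345002 ,   0.        , 331.44925553],
       [  0.        , 549.0345002 , 240.77886216],
       [  0.        ,   0.        ,   1.        ]]), 'R': array([[ 0.19574611, -0.9806125 , -0.00908786],
       [-0.78427651, -0.15097743, -0.6017609 ],
       [ 0.58872219,  0.12491975, -0.79862459]]), 't': array([-0.24374046,  0.47958328,  1.60100564])}
side {'intrinsics': array([[444.16908664,   0.        , 316.8743245 ],
       [  0.        , 444.16908664, 239.93112812],
       [  0.        ,   0.        ,   1.        ]]), 'R': array([[-0.99809674, -0.06001675, -0.0141738 ],
       [-0.01392893,  0.44330703, -0.8962616 ],
       [ 0.06007405, -0.89435836, -0.44329927]]), 't': array([0.523678  , 0.21010919, 1.28645333])}
wrist {'intrinsics': array([[376.88572625,   0.        , 316.40681706],
       [  0.        , 376.88572625, 240.08497858],
       [  0.        ,   0.        ,   1.        ]]), 'R': array([[ 9.99999361e-01,  8.79281406e-04, -7.09930866e-04],
       [ 1.04798787e-03, -9.56606150e-01,  2.91382181e-01],
       [-4.22917299e-04, -2.91382738e-
[... 202 characters left out ...]
6948594]), 'qd': array([ 0.10368496, -0.06038544, -0.03985633, -0.18100485, -0.0568359 ,
       -0.00557086,  0.04209224]), 'joint_efforts': array([ 1.82067095e-03, -6.23630190e+01,  2.54254905e-02, -3.90143681e+01,
       -6.11935230e-02,  3.71907104e-02, -1.53469024e-06]), 'eef_pos': array([ 6.24674988e-01, -1.91756838e-05,  1.90841790e-01]), 'orientation': array([[ 7.94589468e-06, -1.07343147e-03,  9.99999424e-01],
       [-9.99999999e-01, -4.98816414e-05,  7.89235469e-06],
       [ 4.98731408e-05, -9.99999423e-01, -1.07343186e-03]]), 'contact_force': array([ 0.99566978,  0.75894281, -0.83683199]), 'moment': array([0.05335111, 0.0062267 , 0.02584236]), 'gripper_width': 0.9993467823539841}
```

View pics/scene0.png

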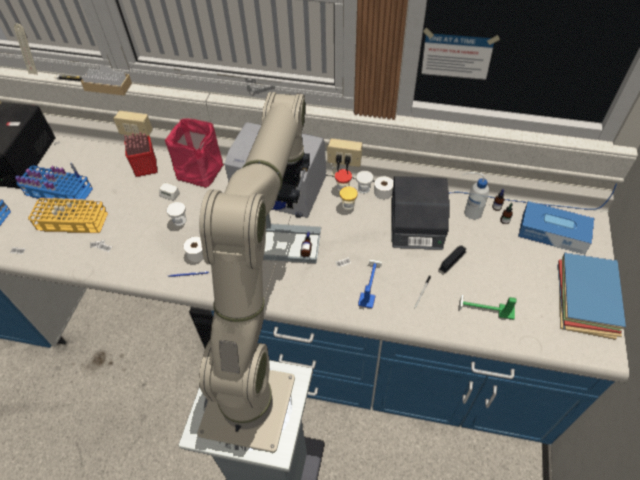

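View pics/side0.png

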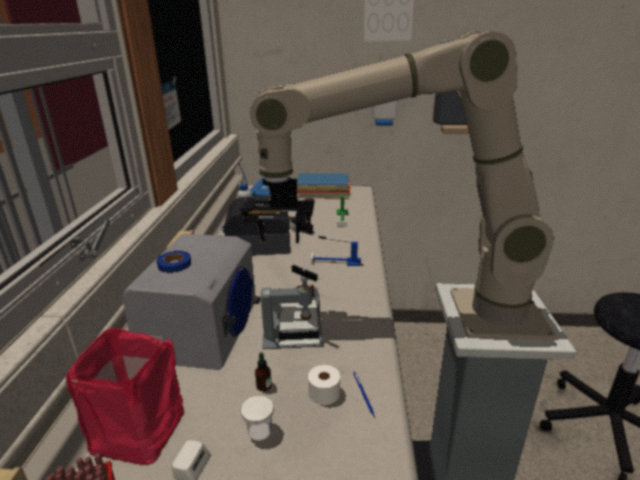

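View pics/wrist0.png

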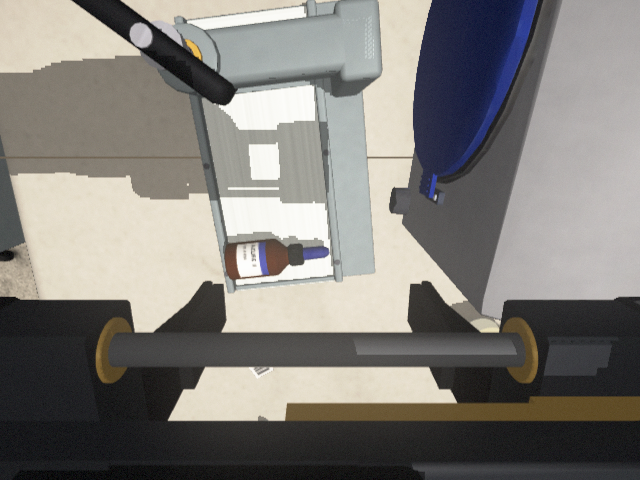

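```bash
python3 - <<'E'
import cv2
im=cv2.imread("pics/scene0.png"); 
cv2.imwrite("pics/c1.png",cv2.resize(im[250:315,340:400],None,fx=9,fy=9,interpolation=cv2.INTER_CUBIC))
im=cv2.imread("pics/wrist0.png"); 
cv2.imwrite("pics/c2.png",cv2.resize(im[0:300,120:400],None,fx=2.0,fy=2.0,interpolation=cv2.INTER_CUBIC))
im=cv2.imread("pics/side0.png"); 
cv2.imwrite("pics/c3.png",cv2.resize(im[230:360,240:380],None,fx=4.5,fy=4.5,interpolation=cv2.INTER_CUBIC))
E
```

```text
(no output)
```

View pics/c1.png

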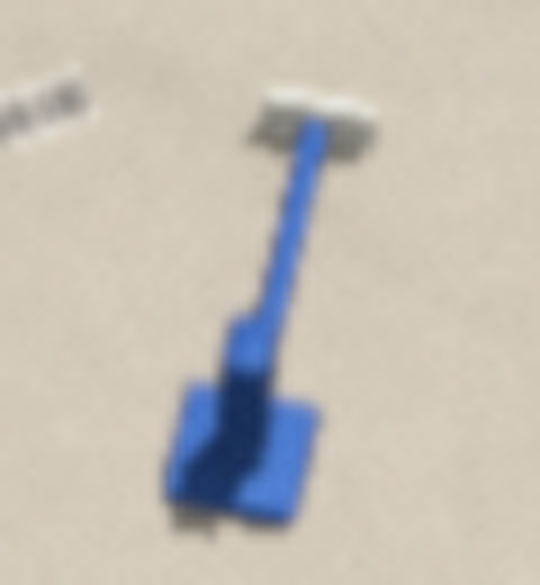

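View pics/c2.png

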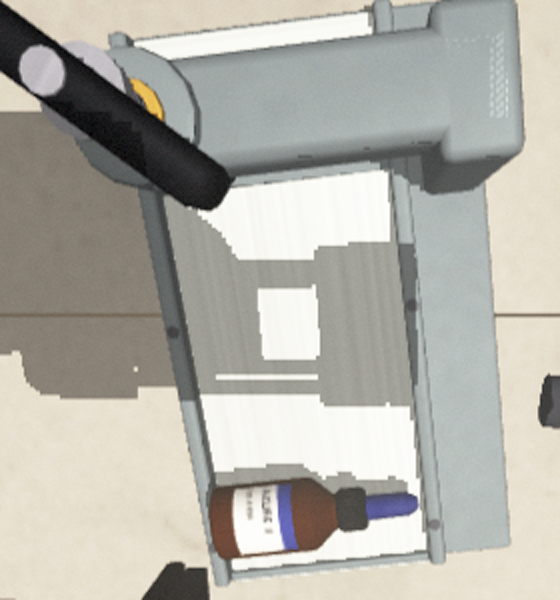

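View pics/c3.png

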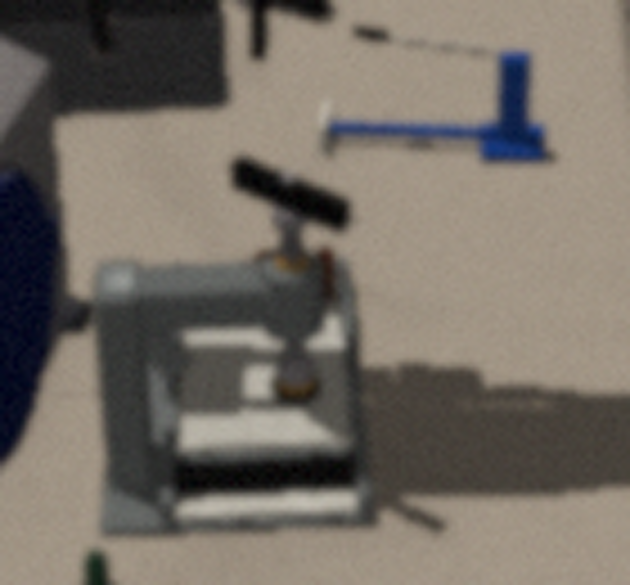

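```bash
cat > h.py <<'E'
import numpy as np, cv2
from scipy.optimize import least_squares
def ray(c,uv,z):
    K,R,t=c["intrinsics"],c["R"],c["t"]
    d=R.T@np.linalg.solve(K,[uv[0],uv[1],1.]); o=-R.T@t
    return o+d*(z-o[2])/d[2]
def proj(c,X):
    p=c["intrinsics"]@(c["R"]@np.asarray(X,float)+c["t"]); return p[:2]/p[2]
def fit(obs,x0):
    # obs: list (cal, uv, local xyz); pose x,y,yaw
    def f(p):
        C,S=np.cos(p[2]),np.sin(p[2]); r=[]
        for c,uv,L in obs:
            X=[p[0]+C*L[0]-S*L[1],p[1]+S*L[0]+C*L[1],L[2]]
            r+=list(proj(c,X)-uv)
        return r
    s=least_squares(f,x0,loss="soft_l1"); return s.x,np.array(f(s.x)).reshape(-1,2)
E
python3 - <<'E'
from h import *
from workcell import arm
w=arm.get_calibration("wrist"); sc=arm.get_calibration("scene"); sd=arm.get_calibration("side")
W=lambda x,y:(120+x/2,y/2)
S1=lambda x,y:(340+x/9,250+y/9)
S3=lambda x,y:(240+x/4.5,230+y/4.5)
# rails ends top z .022
obs=[(w,W(218,582),(-.041,-.203,.022)),(w,W(443,558),(.081,-.203,.022))]
print([ray(w,o[1],.022) for o in obs], ray(w,W(170,330),.022),ray(w,W(410,305),.022),ray(w,W(127,72),.022))
for n,uv in dict(handle=(42,68)).items(): print(n,ray(w,W(*uv),.195+.01))
p=[("foot TL",(188,383)),("TR",(320,405)),("BR",(290,525)),("BL",(168,500))]
for n,uv in p: print(n,ray(sc,S1(*uv),.010))
print("blade top l/r",ray(sc,S1(262,92),.025),ray(sc,S1(380,103),.025))
print("side foot", ray(sd,S3(484,150),.010),ray(sd,S3(545,155),.010),"post top",ray(sd,S3(513,53),.082),"blade",ray(sd,S3(328,105),.025))
E
```

```text
[array([ 0.53279274, -0.08661992,  0.022     ]), array([ 0.64998933, -0.07296785,  0.022     ])] [0.51878403 0.04303848 0.022     ] [0.63197521 0.05466134 0.022     ] [0.50961895 0.15230665 0.022     ]
handle [0.54975269 0.11587975 0.205     ]
foot TL [ 0.43560957 -0.26104498  0.01      ]
TR [ 0.43550819 -0.31005324  0.01      ]
BR [ 0.38357366 -0.30692386  0.01      ]
BL [ 0.38541773 -0.26206468  0.01      ]
blade top l/r [ 0.55924787 -0.26843983  0.025     ] [ 0.56269262 -0.31312048  0.025     ]
side foot [ 0.4335528 -0.2573031  0.01     ] [ 0.3869786  -0.25112303  0.01      ] post top [ 0.41260017 -0.2808974   0.082     ] blade [ 0.55644804 -0.29866626  0.025     ]
```

```bash
python3 - <<'E'
import cv2
im=cv2.imread("pics/wrist0.png"); 
cv2.imwrite("pics/c4.png",cv2.resize(im[220:300,210:370],None,fx=5,fy=5,interpolation=cv2.INTER_CUBIC))
cv2.imwrite("pics/c5.png",cv2.resize(im[0:120,60:250],None,fx=4.2,fy=4.2,interpolation=cv2.INTER_CUBIC))
E
```

```text
(no output)
```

View pics/c4.png

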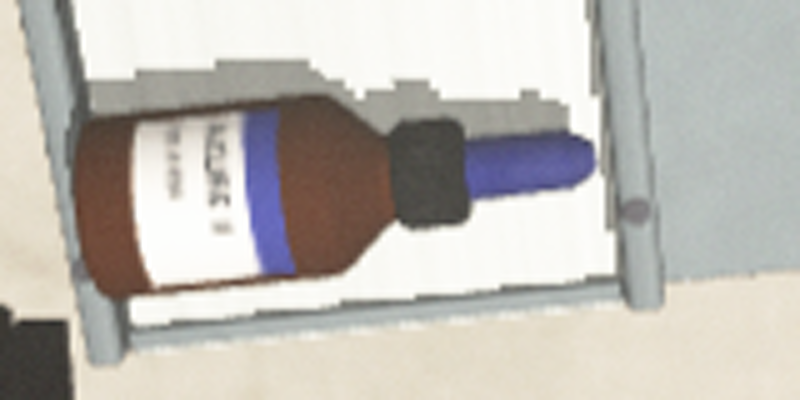

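View pics/c5.png

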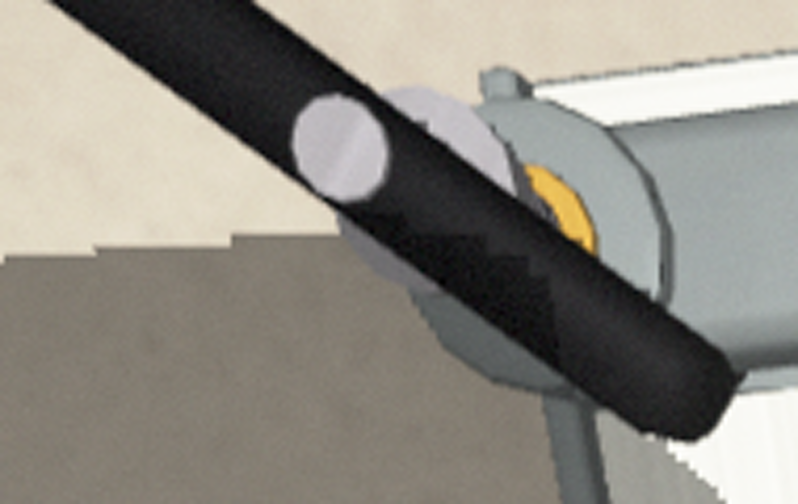

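>>> play_rows --pt "0 -0.01 -0.02 0 0 0 0" --pt "0 -0.0194 -0.04 0 0 0 0" --pt "0 -0.0194 -0.04 0 0 0 0" --pt "0 -0.0194 -0.04 0 0 0 0" --pt "0 -0.0194 -0.04 0 0 0 0" --pt "0 -0.0194 -0.04 0 0 0 0" --pt "0 -0.0194 -0.04 0 0 0 0" --pt "0 -0.0194 -0.04 0 0 0 0" --pt "0 -0.0194 -0.04 0 0 0 0" --pt "0 -0.0194 -0.04 0 0 0 0" --pt "0 -0.01 -0.02 0 0 0 0" --pt "0 0 0 0 0 0 0" --pt "0 0 0 0 0 0 0"

```text
clock: 1.23
eef_pos: [0.4686, -0.3208, 0.1913]
orientation: [[-0.002, -0.0, 1.0], [-1.0, 0.0, -0.002], [-0.0, -1.0, -0.0]]
contact_force: [0.3, 0.4, 0.4]
gripper_width: 1.002
```

```bash
cat > snap.py <<'E'
import sys,cv2,pickle
from workcell import arm
n,tag=sys.argv[1],sys.argv[2]
c=arm.get_calibration(n); im=arm.read_camera(n)
cv2.imwrite(f"pics/{tag}.png",im[:,:,::-1]); pickle.dump(c,open(f"pics/{tag}.pkl","wb"))
s=arm.observe(); print(s["clock"],s["eef_pos"].round(4),s["orientation"].round(3).tolist(),s["joint_pos"].round(1),s["contact_force"].round(2),s["moment"].round(3),s["gripper_width"])
E
python3 snap.py wrist w1
```

```text
1.2833 [ 0.4695 -0.3194  0.1912] [[-0.0, -0.0, 1.0], [-1.0, 0.001, -0.0], [-0.001, -1.0, -0.0]] [22.5 11.7  8.2 93.1 -1.7 75.4 31. ] [ 1.29  0.52 -0.68] [ 0.052 -0.063  0.031] 1.0011362745090033
```

View pics/w1.png

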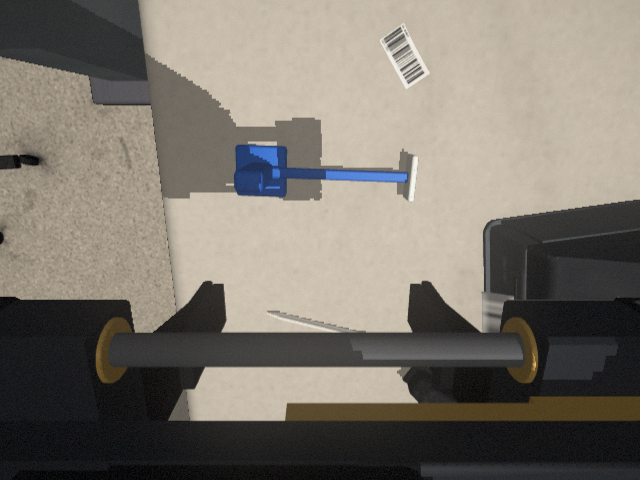

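```bash
python3 - <<'E'
import cv2
im=cv2.imread("pics/w1.png"); 
cv2.imwrite("pics/c6.png",cv2.resize(im[130:215,225:425],None,fx=4,fy=4,interpolation=cv2.INTER_CUBIC))
E
```

```text
(no output)
```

View pics/c6.png

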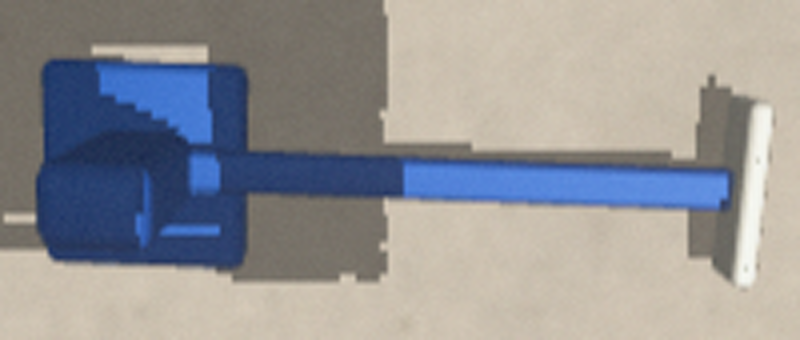

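```bash
python3 - <<'E'
from h import *
import pickle
w=pickle.load(open("pics/w1.pkl","rb"))
W=lambda x,y:(225+x/4,130+y/4)
obs=[(w,W(44,60),(-.025,-.025,.01)),(w,W(247,66),(-.025,.025,.01)),(w,W(246,268),(.025,.025,.01)),(w,W(48,261),(.025,-.025,.01)),
(w,W(771,103),(-.022,.15,.025)),(w,W(753,286),(.022,.15,.025))]
p,r=fit(obs,[.41,-.285,-1.6]); print(p,np.degrees(p[2]));print(r.round(2))
E
```

```text
[ 0.41372231 -0.2850421  -1.60835686] -92.15205995336845
[[-1.26 -0.68]
 [ 0.03 -0.25]
 [-0.38  0.61]
 [-0.91  0.58]
 [ 2.16 -0.35]
 [ 1.37  0.51]]
```

>>> play_rows --pt "0 -0.0234 0.0143 0 0 0 -0.006" --pt "0 -0.0235 0.0144 -0.01 0 0 -0.0059" --pt "0 -0.0235 0.0143 -0.03 0 0 0" --pt "0 0 0 -0.045 0 0 0" --pt "0 0 0 -0.045 0 0 0" --pt "0 0 0 -0.035 0 0 0" --pt "0 0 0 -0.02 0 0 0" --pt "0 0 0 0 0 0 0" --pt "0 0 0 0 0 0 0"

```text
clock: 2.03
eef_pos: [0.4133, -0.2843, 0.0433]
orientation: [[-0.035, -0.001, 0.999], [-0.999, 0.001, -0.035], [-0.001, -1.0, -0.001]]
contact_force: [-0.4, 0.3, 0.1]
gripper_width: 1.0
```

```bash
python3 snap.py scene s1; python3 snap.py side d1;python3 snap.py wrist w2; python3 -c "
import cv2
a=cv2.imread('pics/d1.png')[200:290,260:420];b=cv2.imread('pics/w2.png')
cv2.imwrite('pics/c7.png',cv2.resize(a,None,fx=5,fy=5,interpolation=cv2.INTER_CUBIC))"
```

```text
2.0833 [ 0.4141 -0.285   0.0444] [[-0.036, 0.001, 0.999], [-0.999, -0.0, -0.036], [0.0, -1.0, 0.001]] [ 22.5  11.6   7.6 112.   -1.8  56.4  28.8] [0.32 0.43 0.17] [ 0.01  -0.01  -0.005] 1.004285803831158
2.1333 [ 0.4144 -0.2855  0.0449] [[-0.036, 0.002, 0.999], [-0.999, -0.001, -0.036], [0.001, -1.0, 0.002]] [ 22.5  11.6   7.6 112.   -1.8  56.4  28.8] [ 0.7  -0.48  0.38] [-0.018  0.004  0.035] 0.9999480704579198
2.1833 [ 0.4144 -0.2857  0.0451] [[-0.037, 0.002, 0.999], [-0.999, -0.001, -0.037], [0.001, -1.0, 0.002]] [ 22.5  11.6   7.6 112.   -1.8  56.4  28.9] [ 0.19 -0.24  0.44] [-0.01   0.031  0.002] 0.9969863435556372
```

View pics/c7.png

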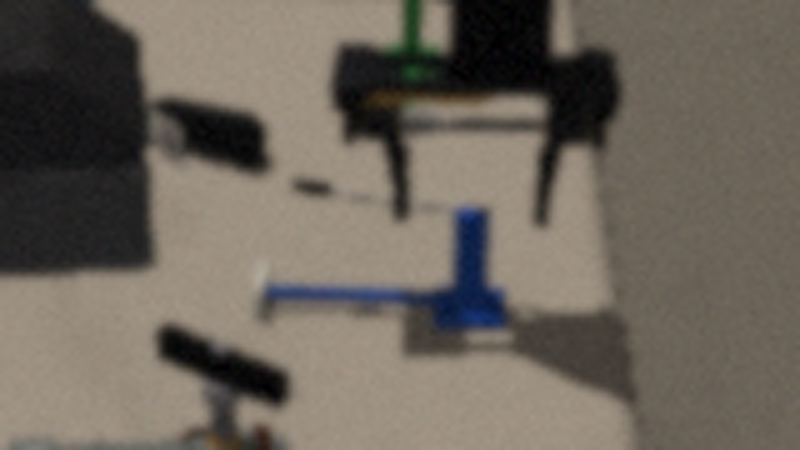

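View pics/w2.png

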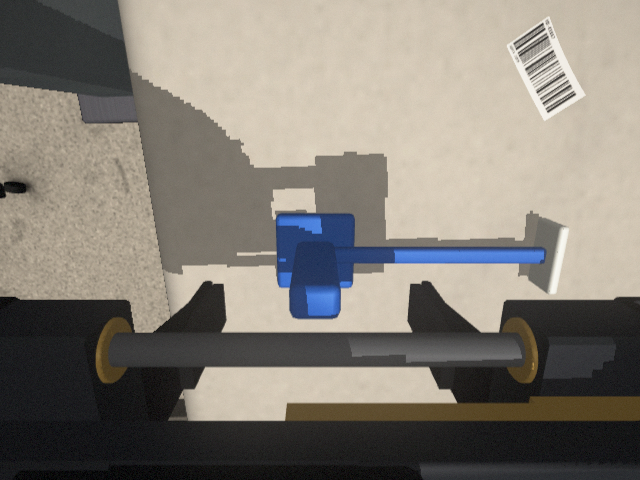

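```bash
python3 - <<'E'
from h import *
import pickle
w=pickle.load(open("pics/w2.pkl","rb"));d=pickle.load(open("pics/d1.pkl","rb"));s=pickle.load(open("pics/s1.pkl","rb"))
T=np.array([.4144,-.2857,.045])
for dx in (-.0435,0,.0435):
  X=T+[dx,0,0]; q=proj(d,X); print(proj(w,X).round(0),((q-[260,200])*5).round(0), proj(s,X).round(0))
  X=T+[dx,0,.02]; q=proj(d,X); print(' ',proj(w,X).round(0),((q-[260,200])*5).round(0), proj(s,X).round(0))
print("posttop",proj(w,[.4137,-.285,.082]),(proj(d,[.4137,-.285,.082])-[260,200])*5)
W=lambda x,y:(x,y)
obs=[(w,W(277,214),(-.025,-.025,.01)),(w,W(354,214),(-.025,.025,.01)),(w,W(353,286),(.025,.025,.01)),(w,W(276,280),(.025,-.025,.01)),
(w,W(569,226),(-.022,.15,.025)),(w,W(556,294),(.022,.15,.025))]
p,r=fit(obs,[.41,-.285,-1.6]); print(p,np.degrees(p[2]));print(r.round(2))
for n in ["w1","w2"]:
  c=pickle.load(open(f"pics/{n}.pkl","rb")); print(-c["R"].T@c["t"])
E
```

```text
[238. 279.] [529. 254.] [366. 305.]
  [231. 295.] [530. 229.] [366. 302.]
[318. 276.] [466. 253.] [368. 294.]
  [318. 292.] [467. 228.] [368. 290.]
[397. 274.] [404. 252.] [370. 282.]
  [405. 289.] [404. 227.] [370. 279.]
posttop [316.37139414 306.08027709] [468.31064462 206.20392497]
[ 0.41233011 -0.28309713 -1.61426677] -92.49067281230485
[[-3.52 -1.37]
 [ 0.63 -0.77]
 [-1.24  1.81]
 [-0.6   7.32]
 [ 2.58 -0.4 ]
 [ 0.89  0.68]]
[ 0.46810555 -0.24185214  0.38334967]
[ 0.41609739 -0.20639218  0.23695854]
```

```bash
python3 -c "
import cv2
a=cv2.imread('pics/s1.png')[190:320,290:420]
cv2.imwrite('pics/c8.png',cv2.resize(a,None,fx=4.5,fy=4.5,interpolation=cv2.INTER_CUBIC))"
```

```text
(no output)
```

View pics/c8.png

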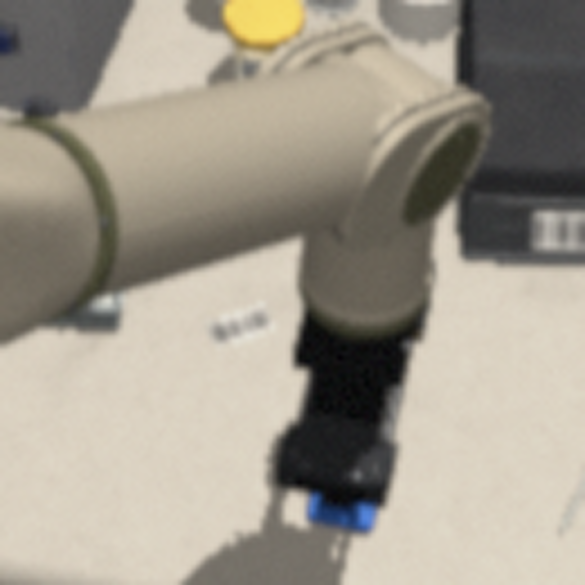

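View pics/d1.png

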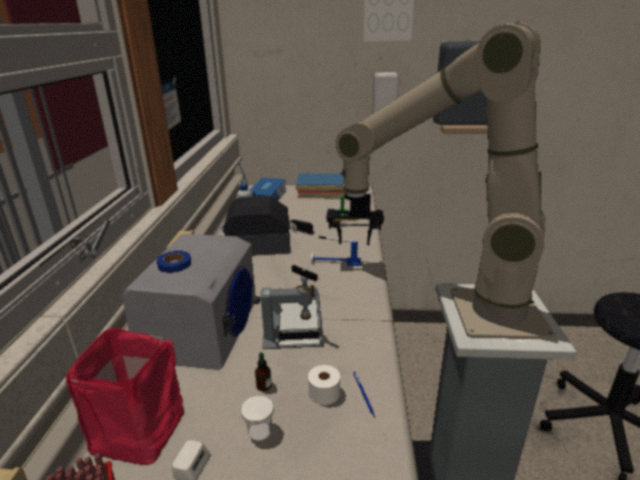

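>>> play_rows --pt "0.3 0 0 -0.01 0 0 0" --pt "0.6 0 0 0 0 0 0" --pt "0.6 0 0 0 0 0 0" --pt "0.6 0 0 0 0 0 0" --pt "0.6 0 0 0 0 0 0" --pt "0.6 0 0 0 0 0 0" --pt "0.6 0 0 0 0 0 0" --newtons 40

```text
clock: 2.77
eef_pos: [0.4131, -0.2856, 0.0356]
orientation: [[-0.037, 0.0, 0.999], [-0.999, -0.0, -0.037], [0.0, -1.0, 0.0]]
contact_force: [0.1, 0.1, 0.1]
gripper_width: 0.554
```

```bash
python3 snap.py side d2;python3 snap.py wrist w3; python3 -c "
import cv2
a=cv2.imread('pics/d2.png')[200:290,260:420]
cv2.imwrite('pics/c9.png',cv2.resize(a,None,fx=5,fy=5,interpolation=cv2.INTER_CUBIC))"
```

```text
2.8167 [ 0.4131 -0.2856  0.0356] [[-0.037, 0.0, 0.999], [-0.999, -0.0, -0.037], [0.0, -1.0, 0.0]] [ 22.6  12.3   7.6 112.5  -2.   55.3  29. ] [ 0.44  0.96 -0.15] [-0.043  0.087 -0.048] 0.5099733768998785
2.8667 [ 0.413  -0.2856  0.0355] [[-0.037, 0.0, 0.999], [-0.999, -0.0, -0.037], [0.0, -1.0, 0.0]] [ 22.6  12.3   7.6 112.5  -2.   55.3  29. ] [0.13 0.65 0.77] [ 0.007  0.016 -0.005] 0.46907030891943174
```

View pics/c9.png

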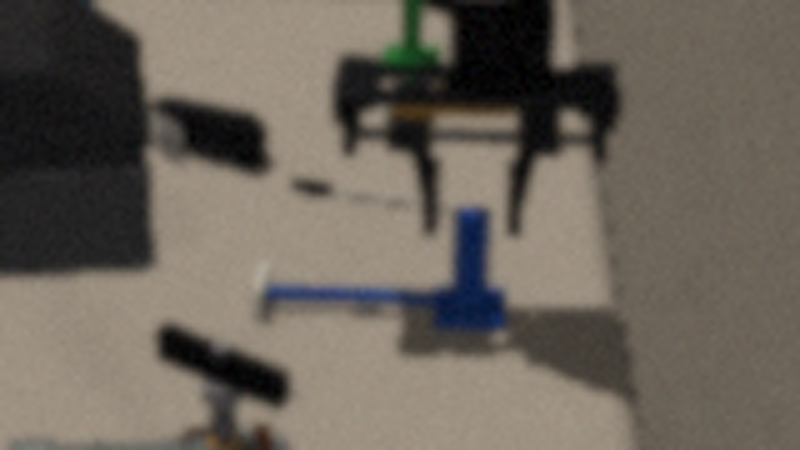

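View pics/w3.png

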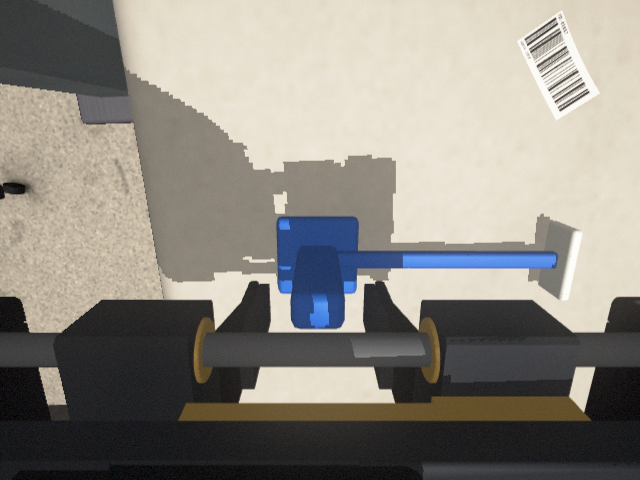

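>>> play_rows --pt "0.55 0 0 -0.008 0 0 0" --pt "0.55 0 0 -0.007 0 0 0" --pt "0.6 0 0 0 0 0 0" --pt "1 0 0 0 0 0 0" --pt "1 0 0 0 0 0 0" --pt "1 0 0 0 0 0 0" --pt "1 0 0 0 0 0 0" --pt "1 0 0 0 0 0 0" --pt "1 0 0 0 0 0 0" --newtons 40

```text
clock: 3.62
eef_pos: [0.413, -0.2856, 0.0235]
orientation: [[-0.037, 0.0, 0.999], [-0.999, -0.0, -0.037], [0.0, -1.0, 0.0]]
contact_force: [0.3, 0.5, -1.2]
gripper_width: 0.272
```

```bash
python3 snap.py side d3;python3 snap.py wrist w4; python3 -c "
import cv2
a=cv2.imread('pics/d3.png')[200:290,260:420]
cv2.imwrite('pics/c10.png',cv2.resize(a,None,fx=5,fy=5,interpolation=cv2.INTER_CUBIC))"
```

```text
3.6667 [ 0.413  -0.2855  0.0235] [[-0.037, 0.0, 0.999], [-0.999, 0.0, -0.037], [-0.0, -1.0, 0.0]] [ 22.6  13.3   7.5 113.   -2.1  53.8  29.1] [ 0.54 -0.35 -1.36] [ 0.036 -0.016 -0.027] 0.2724363272915857
3.7167 [ 0.413  -0.2856  0.0235] [[-0.037, 0.0, 0.999], [-0.999, 0.0, -0.037], [-0.0, -1.0, 0.0]] [ 22.6  13.3   7.5 113.   -2.1  53.8  29.1] [-0.18 -0.27 -0.91] [ 0.003  0.051 -0.072] 0.27287481204164443
```

View pics/c10.png

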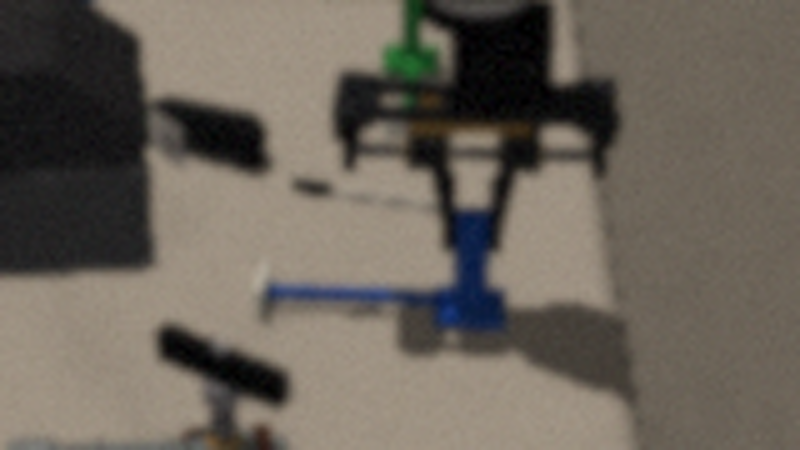

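View pics/w4.png

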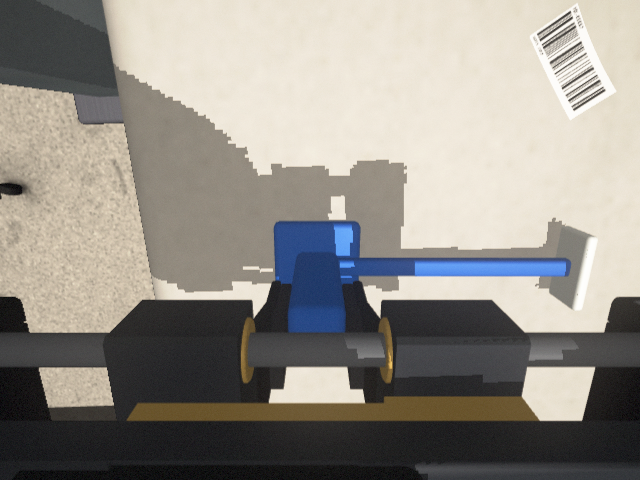

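```bash
python3 - <<'E'
from h import *
import pickle
s=pickle.load(open("pics/s1.pkl","rb"));w=pickle.load(open("pics/w1.pkl","rb"));d=pickle.load(open("pics/d1.pkl","rb"))
print("front bottom L,R",ray(s,(394,247),0),ray(s,(445,247),0))
print("front top L",ray(s,(394,234),.04),ray(s,(394,234),.08))
print("wrist corner", [ray(w,(486,222),z).round(3) for z in (0,.03,.06,.09)])
print("greybox",[ray(d,p,0).round(3) for p in ((220,371),(250,300),(160,345))])
E
```

```text
front bottom L,R [ 6.49743328e-01 -3.44310996e-01 -2.22044605e-16] [ 0.68376884 -0.52090967  0.        ]
front top L [ 0.67610205 -0.33760883  0.04      ] [ 0.64476233 -0.33836942  0.08      ]
wrist corner [array([ 0.646, -0.339,  0.   ]), array([ 0.632, -0.331,  0.03 ]), array([ 0.618, -0.324,  0.06 ]), array([ 0.604, -0.316,  0.09 ])]
greybox [array([0.746, 0.273, 0.   ]), array([ 0.732, -0.035,  0.   ]), array([0.93 , 0.184, 0.   ])]
```

>>> play_rows --pt "1 0 0 0.01 0 0 0" --pt "1 0 0 0.02 0 0 0" --pt "1 0 0 0.02 0 0 0.01" --pt "1 0.005 0.002 0.01 0 0 0.025" --pt "1 0.005 0.002 0 0 0 0.035" --pt "1 0.005 0.002 0 0 0 0.035" --pt "1 0.005 0.002 0 0 0 0.035" --pt "1 0.005 0.002 0 0 0 0.035" --pt "1 0.005 0.002 0 0 0 0.035" --pt "1 0.005 0.002 0 0 0 0.035" --pt "1 0.005 0.002 0 0 0 0.035" --pt "1 0.005 0.002 0 0 0 0.035" --pt "1 0.005 0.002 0 0 0 0.035" --pt "1 0.005 0.002 0 0 0 0.035" --pt "1 0.005 0.002 0 0 0 0.035" --pt "1 0.005 0.002 0 0 0 0.035" --pt "1 0.005 0.002 0 0 0 0.035" --pt "1 0 0 0 0 0 0.0267" --pt "1 0 0 0 0 0 0" --pt "1 0 0 0 0 0 0"

```text
clock: 5.38
eef_pos: [0.4689, -0.2633, 0.0718]
orientation: [[1.0, 0.0, -0.012], [0.012, -0.0, 1.0], [0.0, -1.0, -0.0]]
contact_force: [0.3, 0.5, -1.5]
gripper_width: 0.275
```

```bash
python3 snap.py wrist w5;python3 snap.py side d4; python3 snap.py scene s4
```

```text
5.4333 [ 0.4689 -0.2634  0.0718] [[1.0, -0.0, -0.012], [0.012, -0.0, 1.0], [-0.0, -1.0, -0.0]] [ 27.5  14.   -3.4 105.1   1.   60.9 114.3] [ 0.48 -0.33 -1.68] [0.064 0.002 0.029] 0.2745107933006013
5.4833 [ 0.4689 -0.2634  0.0717] [[1.0, -0.0, -0.012], [0.012, -0.0, 1.0], [-0.0, -1.0, -0.0]] [ 27.5  14.   -3.4 105.1   1.   60.9 114.4] [-0.23 -0.01 -1.09] [ 0.146 -0.043 -0.005] 0.26863041744688326
5.5333 [ 0.4689 -0.2633  0.0717] [[1.0, 0.0, -0.013], [0.013, -0.0, 1.0], [0.0, -1.0, -0.0]] [ 27.5  14.1  -3.4 105.1   1.   60.9 114.4] [ 0.96 -0.12 -1.05] [ 0.092 -0.016  0.054] 0.2716585168384152
```

View pics/w5.png

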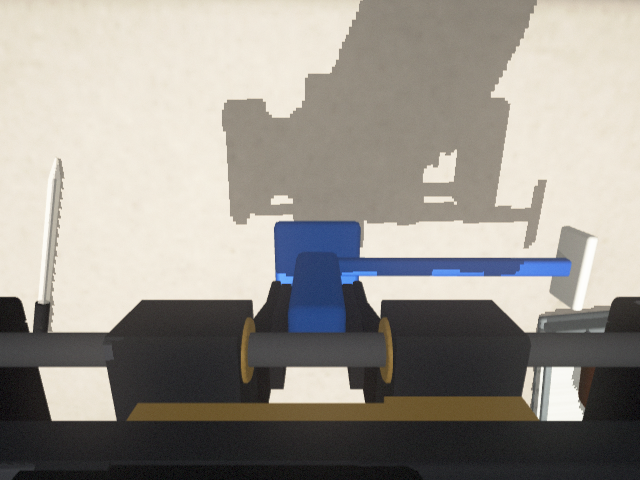

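View pics/d4.png

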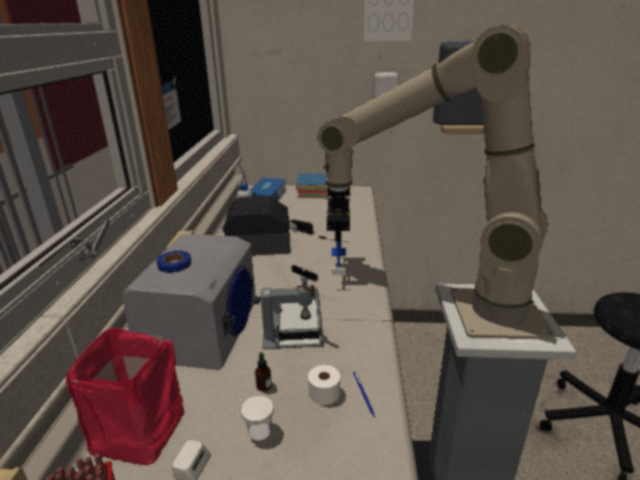

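View pics/s4.png

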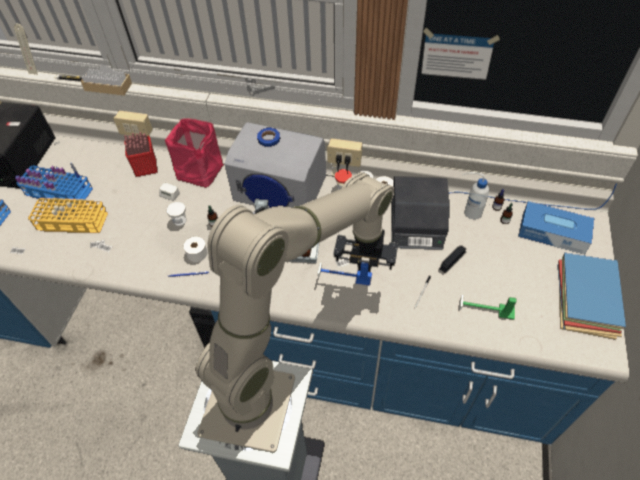

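```bash
python3 - <<'E'
from h import *
W=lambda x,y:(210+x/5,220+y/5)
w={'intrinsics':np.array([[376.88572625,0,316.40681706],[0,376.88572625,240.08497858],[0,0,1]]),'R':np.array([[9.99999361e-01,8.79281406e-04,-7.09930866e-04],[1.04798787e-03,-9.56606150e-01,2.91382181e-01],[-4.22917299e-04,-2.91382738e-01,-9.56606461e-01]]),'t':np.array([-0.62387343,-0.03664277,0.38949489])}
import pickle; pickle.dump(w,open("pics/w0.pkl","wb"))
th=np.radians(6.3);o=np.array([.5492,.1198]);R=np.array([[np.cos(th),-np.sin(th)],[np.sin(th),np.cos(th)]])
loc=lambda X:R.T@(X[:2]-o)
for n,p,z in [("bottom mid",(92,207),.0305),("shoulder mid",(318,185),.0305),("cap mid",(432,173),.0305),("tip",(595,160),.0305),
 ("lip L",(128,345),.015),("lip R",(618,292),.015),("railL out",(88,362),.022),("railL in",(125,358),.022),("railR in",(627,305),.022),("railR out",(663,303),.022),("railRin top",(600,0),.022),("railLout top",(18,0),.022),("base right end",(795,272),.0)]:
    X=ray(w,W(*p),z); print(n,X[:2].round(4),(loc(X)*1000).round(1))
E
```

```text
bottom mid [ 0.5364 -0.0506] [ -31.4 -168. ]
shoulder mid [ 0.5815 -0.0459] [  13.9 -168.2]
cap mid [ 0.6041 -0.0434] [  36.7 -168.2]
tip [ 0.6364 -0.0406] [  69. -169.]
lip L [ 0.5381 -0.0875] [ -33.8 -204.8]
lip R [ 0.6421 -0.0752] [  70.9 -204. ]
railL out [ 0.5311 -0.0882] [ -40.8 -204.7]
railL in [ 0.5389 -0.0873] [ -32.9 -204.7]
railR in [ 0.6436 -0.0752] [  72.4 -204.2]
railR out [ 0.6511 -0.0747] [  79.9 -204.5]
railRin top [ 0.6373 -0.0102] [  73.3 -138.9]
railLout top [ 0.5226 -0.0103] [ -40.7 -126.4]
base right end [ 0.6814 -0.0767] [ 109.8 -209.8]
```

>>> play_rows --pt "1 0.02 0.004 0 0 0 0.007" --pt "1 0.03 0.006 0 0 0 0.007" --pt "1 0.03 0.006 0 0 0 0.007" --pt "1 0.03 0.006 0 0 0 0.007" --pt "1 0.025 0.005 0 0 0 0.0037" --pt "1 0.015 0.003 -0.01 0 0 0" --pt "1 0 0 -0.015 0 0 0" --pt "1 0 0 -0.0115 0 0 0" --pt "1 0 0 0 0 0 0" --pt "1 0 0 0 0 0 0"

```text
clock: 6.37
eef_pos: [0.5874, -0.2397, 0.0414]
orientation: [[0.994, -0.002, -0.113], [0.113, 0.0, 0.994], [-0.002, -1.0, 0.001]]
contact_force: [0.8, 0.6, -1.5]
gripper_width: 0.272
```

```bash
python3 snap.py wrist w6;python3 snap.py side d5; python3 -c "
import cv2
a=cv2.imread('pics/d5.png')[230:360,240:380]
cv2.imwrite('pics/c11.png',cv2.resize(a,None,fx=4.5,fy=4.5,interpolation=cv2.INTER_CUBIC))"
```

```text
6.4167 [ 0.588  -0.2399  0.0423] [[0.994, -0.001, -0.113], [0.113, -0.0, 0.994], [-0.001, -1.0, -0.0]] [ 22.2  27.   -5.4  91.3   2.8  61.9 112.6] [ 0.23  0.3  -1.85] [ 0.119 -0.071  0.027] 0.2692346609039387
6.4667 [ 0.5885 -0.2399  0.0428] [[0.994, 0.0, -0.113], [0.113, -0.0, 0.994], [0.0, -1.0, -0.0]] [ 22.2  27.   -5.4  91.2   2.8  61.8 112.6] [ 0.47  1.18 -1.19] [ 0.152 -0.064 -0.057] 0.2710043596901559
```

View pics/w6.png

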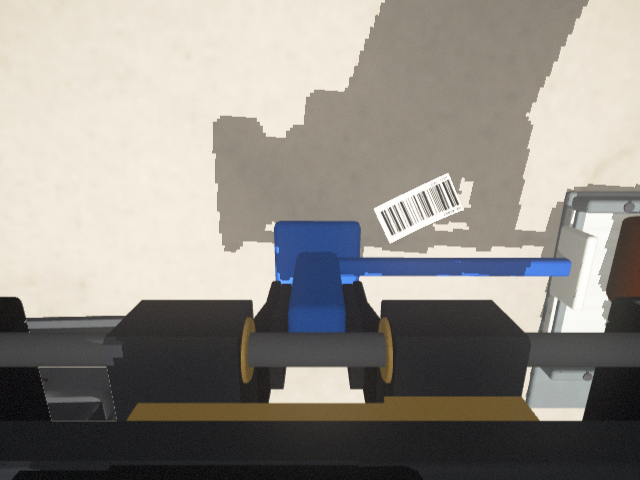

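View pics/c11.png

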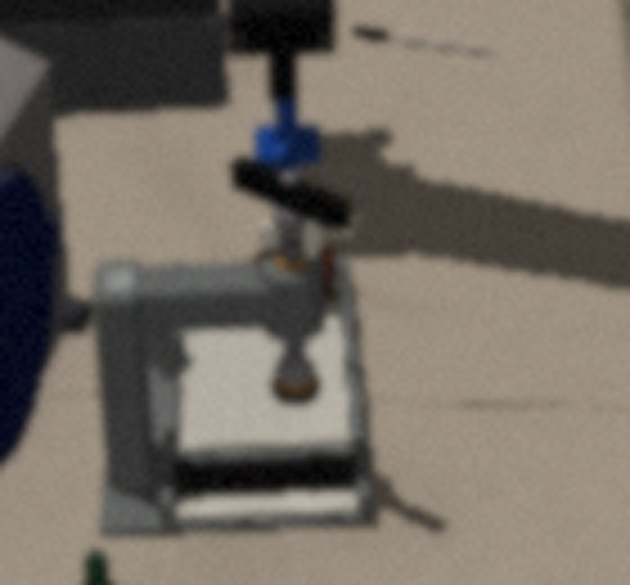

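>>> play_rows --pt "1 -0.00055 0.005 0 0 0 0" --pt "1 -0.00055 0.005 0 0 0 0" --pt "1 -0.00055 0.005 0 0 0 0" --pt "1 -0.00055 0.005 0 0 0 0" --pt "1 -0.00055 0.005 0 0 0 0" --pt "1 -0.00055 0.005 0 0 0 0" --pt "1 -0.00055 0.005 0 0 0 0" --pt "1 -0.00055 0.005 0 0 0 0" --pt "1 -0.00055 0.005 0 0 0 0" --pt "1 -0.00055 0.005 0 0 0 0" --pt "1 -0.00055 0.005 0 0 0 0" --pt "1 -0.00055 0.005 0 0 0 0" --pt "1 -0.00055 0.005 0 0 0 0" --pt "1 -0.00055 0.005 0 0 0 0" --pt "1 -0.00055 0.005 0 0 0 0" --pt "1 -0.00055 0.005 0 0 0 0" --pt "1 -0.00055 0.005 0 0 0 0" --pt "1 -0.00055 0.005 0 0 0 0" --pt "1 -0.00055 0.005 0 0 0 0" --pt "1 -0.00055 0.005 0 0 0 0"

```text
clock: 8.13
eef_pos: [0.5802, -0.1588, 0.0423]
orientation: [[0.993, -0.0, -0.114], [0.114, 0.0, 0.993], [-0.0, -1.0, 0.0]]
contact_force: [-0.3, 1.3, -1.3]
gripper_width: 0.273
```

```bash
python3 snap.py wrist w7;python3 snap.py side d6; python3 -c "
import cv2
a=cv2.imread('pics/d6.png')[230:360,240:380]
cv2.imwrite('pics/c12.png',cv2.resize(a,None,fx=4.5,fy=4.5,interpolation=cv2.INTER_CUBIC))"
```

```text
8.1833 [ 0.5802 -0.1577  0.0423] [[0.993, -0.0, -0.115], [0.115, 0.001, 0.993], [0.0, -1.0, 0.001]] [ 16.8  23.3  -7.3  96.7   3.3  60.2 105.1] [-0.08  1.36 -1.37] [ 0.234 -0.051  0.043] 0.27066472277517173
8.2333 [ 0.5803 -0.1581  0.0423] [[0.993, -0.0, -0.115], [0.115, 0.001, 0.993], [0.0, -1.0, 0.001]] [ 16.8  23.4  -7.3  96.7   3.3  60.2 105.1] [ 0.27 -0.52 -1.23] [ 0.107 -0.027  0.028] 0.2728318203889265
```

View pics/w7.png

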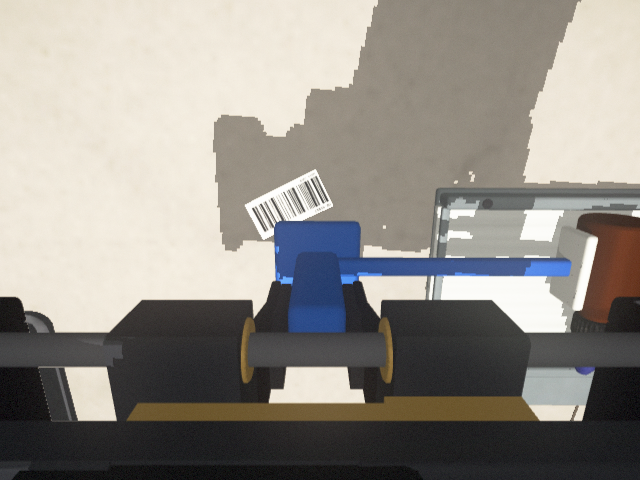

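View pics/c12.png

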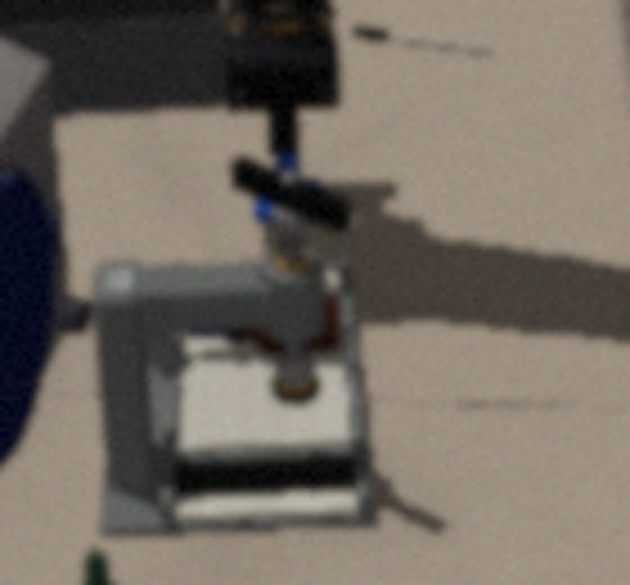

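>>> play_rows --pt "1 -0.00055 0.005 0 0 0 0" --pt "1 -0.00055 0.005 0 0 0 0" --pt "1 -0.00055 0.005 0 0 0 0" --pt "1 -0.00055 0.005 0 0 0 0" --pt "1 -0.00055 0.005 0 0 0 0" --pt "1 -0.00055 0.005 0 0 0 0" --pt "1 -0.00055 0.005 0 0 0 0" --pt "1 -0.00055 0.005 0 0 0 0" --pt "1 -0.00055 0.005 0 0 0 0" --pt "1 -0.00055 0.005 0 0 0 0" --pt "1 -0.00055 0.005 0 0 0 0" --pt "1 -0.00055 0.005 0 0 0 0" --pt "1 -0.00055 0.005 0 0 0 0" --pt "1 -0.00055 0.005 0 0 0 0" --pt "1 -0.00055 0.005 0 0 0 0" --pt "1 -0.00055 0.005 0 0 0 0" --pt "1 -0.00055 0.005 0 0 0 0" --pt "1 -0.00055 0.005 0 0 0 0" --pt "1 -0.00055 0.005 0 0 0 0" --pt "1 -0.00055 0.005 0 0 0 0"

```text
clock: 9.9
eef_pos: [0.5714, -0.0788, 0.0423]
orientation: [[0.993, -0.0, -0.114], [0.114, 0.0, 0.993], [-0.0, -1.0, 0.0]]
contact_force: [0.4, 0.2, -1.7]
gripper_width: 0.271
```

```bash
cat > crop.sh <<'E'
python3 snap.py side $1; python3 -c "
import cv2
a=cv2.imread('pics/$1.png')[230:360,240:380]
cv2.imwrite('pics/$1c.png',cv2.resize(a,None,fx=4.5,fy=4.5,interpolation=cv2.INTER_CUBIC))"
E
bash crop.sh d7
```

```text
9.95 [ 0.5714 -0.0777  0.0423] [[0.993, -0.0, -0.115], [0.115, 0.001, 0.993], [0.0, -1.0, 0.001]] [ 11.1  20.7  -9.5 100.4   3.8  59.2  96.9] [-0.72  0.27 -1.92] [ 0.2   -0.071 -0.045] 0.27299746799747837
```

View pics/d7c.png

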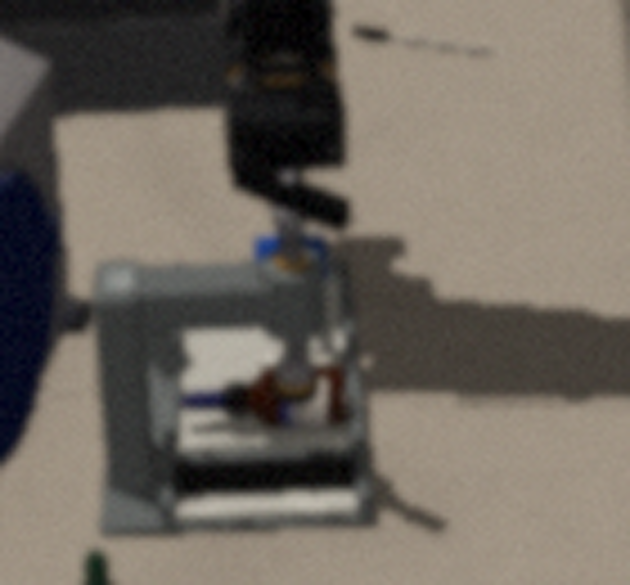

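>>> play_rows --pt "1 -0.0004 0.0037 0 0 0 0" --pt "1 -0.0004 0.0037 0 0 0 0" --pt "1 -0.0004 0.0037 0 0 0 0" --pt "1 -0.0004 0.0037 0 0 0 0" --pt "1 -0.0004 0.0037 0 0 0 0" --pt "1 -0.0004 0.0037 0 0 0 0" --pt "1 -0.0004 0.0037 0 0 0 0" --pt "1 -0.0004 0.0037 0 0 0 0" --pt "1 -0.0002 0.002 0 0 0 0" --pt "1 0 0 0 0 0 0" --pt "1 0 0 0 0 0 0"

```text
clock: 10.87
eef_pos: [0.5687, -0.0539, 0.0423]
orientation: [[0.993, -0.0, -0.115], [0.115, 0.0, 0.993], [-0.0, -1.0, 0.0]]
contact_force: [-0.0, 0.3, -1.7]
gripper_width: 0.275
```

```bash
bash crop.sh d8; python3 snap.py wrist w8
```

```text
10.9167 [ 0.5687 -0.0541  0.0423] [[0.993, 0.0, -0.114], [0.114, -0.0, 0.993], [0.0, -1.0, -0.0]] [  9.4  20.2 -10.1 101.2   4.1  59.   94.3] [-0.08  0.27 -2.21] [ 0.108 -0.118 -0.01 ] 0.27184671254171827
10.9667 [ 0.5687 -0.0541  0.0423] [[0.993, -0.0, -0.114], [0.114, -0.0, 0.993], [-0.0, -1.0, -0.0]] [  9.4  20.2 -10.1 101.2   4.1  59.   94.3] [-0.36  0.44 -1.49] [ 0.112 -0.011  0.016] 0.27160699998209636
```

View pics/d8c.png

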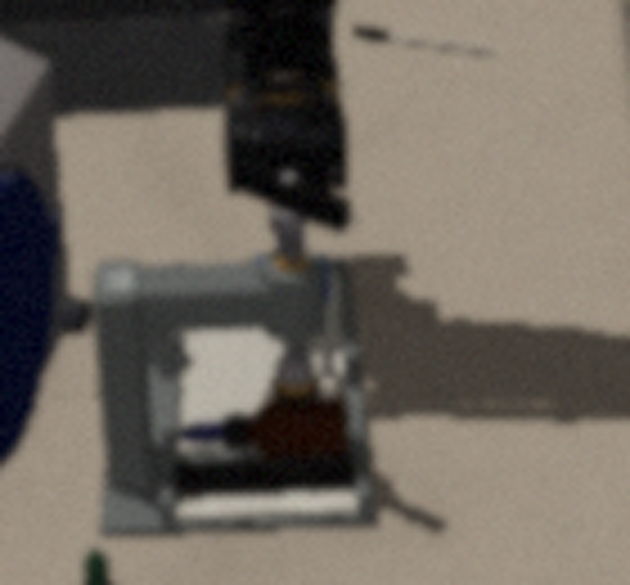

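View pics/w8.png

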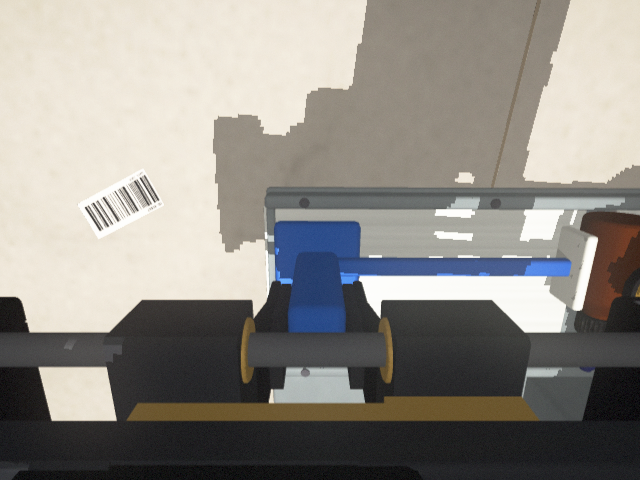

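```bash
cat >> h.py <<'E'
TH=np.radians(6.3); O=np.array([.5494,.1184])
def P2W(x,y,z):
    return np.array([O[0]+np.cos(TH)*x-np.sin(TH)*y,O[1]+np.sin(TH)*x+np.cos(TH)*y,z])
E
python3 - <<'E'
from h import *
import pickle
d=pickle.load(open("pics/d8.pkl","rb"))
im=cv2.imread("pics/d8.png")
q=lambda X:((proj(d,X)-[240,230])*4.5).round(0)
for y,z in ((0,.028),(-.0088,.0305),(.01,.0305)):
  print(y,[q(P2W(x,y,z)) for x in (-.033,0,.027,.067)])
# check features
print("stop top front edge", q(P2W(-.033,.030,.032)),q(P2W(.07,.030,.032)),"boss",q(P2W(0,0,.146)))
a=im[290:350,270:340]; cv2.imwrite("pics/c13.png",cv2.resize(a,None,fx=10,fy=10,interpolation=cv2.INTER_CUBIC))
for y,z in ((0,.028),):
  print([((proj(d,P2W(x,y,z))-[270,290])*10).round(0) for x in (-.033,0,.027,.067)])
E
```

```text
0 [array([347., 425.]), array([292., 427.]), array([247., 429.]), array([181., 432.])]
-0.0088 [array([346., 413.]), array([292., 415.]), array([247., 417.]), array([181., 420.])]
0.01 [array([348., 432.]), array([293., 434.]), array([247., 436.]), array([180., 439.])]
stop top front edge [350. 451.] [174. 458.] boss [287. 261.]
[array([472., 344.]), array([350., 349.]), array([250., 353.]), array([102., 360.])]
```

View pics/c13.png

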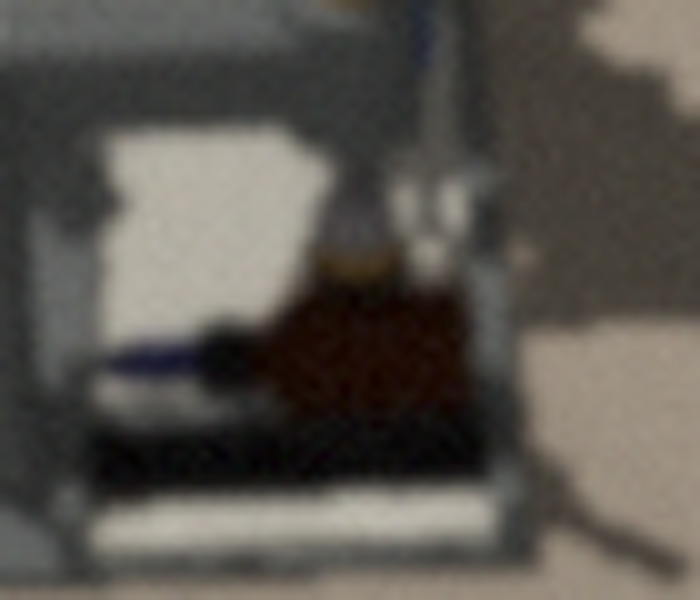

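>>> play_rows --pt "1 0.001 -0.009 0 0 0 0" --pt "1 0.003 -0.027 0 0 0 0" --pt "1 0.0045 -0.041 0 0 0 0" --pt "1 0.005 -0.045 0 0 0 0" --pt "1 0.005 -0.045 0 0 0 0" --pt "1 0.0045 -0.041 0 0 0 0" --pt "1 0.003 -0.027 0 0 0 0" --pt "1 -0.015 -0.008 0 0 0 0" --pt "1 -0.03 -0.006 0 0 0 0" --pt "1 -0.04 -0.008 0 0 0 0" --pt "1 -0.03 -0.006 0 0 0 0" --pt "1 -0.02 -0.006 0 0 0 0" --pt "1 0 0 -0.01 0 0 0" --pt "1 0 0 -0.005 0 0 0" --pt "1 0 0 -0.005 0 0 0" --pt "1 0 0 0 0 0 0" --pt "1 0 0 0 0 0 0"

```text
clock: 12.38
eef_pos: [0.4821, -0.2685, 0.0259]
orientation: [[0.993, -0.0, -0.116], [0.116, 0.001, 0.993], [-0.0, -1.0, 0.001]]
contact_force: [0.1, 1.1, -1.0]
gripper_width: 0.273
```

```bash
bash crop.sh d9
```

```text
12.4333 [ 0.4821 -0.2686  0.0261] [[0.993, -0.0, -0.115], [0.115, 0.0, 0.993], [-0.0, -1.0, 0.0]] [ 28.2  18.9  -4.5 105.1   1.7  56.2 119.7] [-0.32  0.1  -1.28] [ 0.091 -0.089 -0.027] 0.27064176134497364
```

View pics/d9.png

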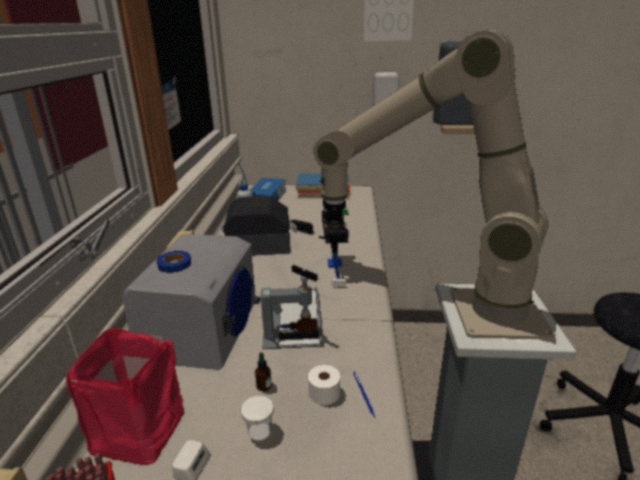

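View pics/d9c.png

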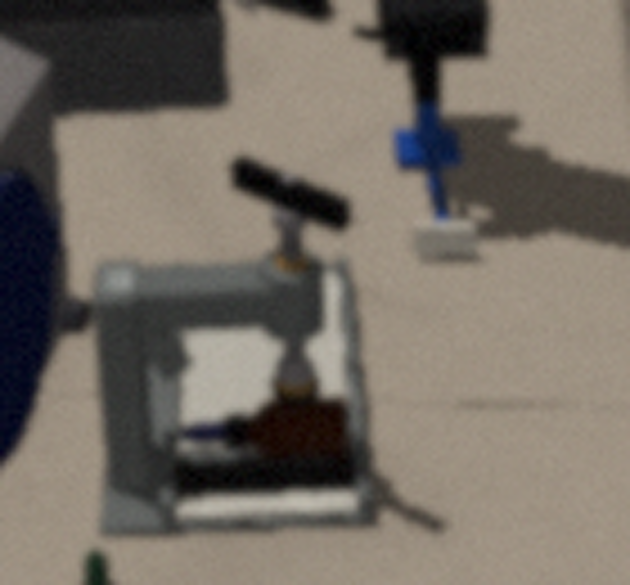

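>>> play_rows --pt "1 0 0 -0.0015 0 0 0" --pt "1 0 0 -0.0012 0 0 0" --pt "1 0 0 0 0 0 0" --pt "1 0 0 0 0 0 0" --pt "0.7 0 0 0 0 0 0" --pt "0.4 0 0 0 0 0 0" --pt "0.2 0 0 0 0 0 0" --pt "0 0 0 0 0 0 0" --pt "0 0 0 0 0 0 0" --pt "0 0 0 0 0 0 0"

```text
clock: 13.27
eef_pos: [0.4815, -0.2691, 0.0242]
orientation: [[0.993, 0.0, -0.114], [0.114, 0.0, 0.993], [0.0, -1.0, 0.0]]
contact_force: [-0.1, -0.3, -0.2]
gripper_width: 0.591
```

>>> play_rows --pt "0 0 0 0.015 0 0 0" --pt "0 0 0 0.035 0 0 0" --pt "0 0 0 0.045 0 0 0" --pt "0 0 0 0.05 0 0 0" --pt "0 0 0 0.05 0 0 0" --pt "0 0 0 0.05 0 0 0" --pt "0 0 0 0.02 0 0 0" --pt "0 0 0 0 0 0 0"

```text
clock: 13.93
eef_pos: [0.4834, -0.2699, 0.2424]
orientation: [[0.993, 0.008, -0.114], [0.114, -0.004, 0.993], [0.007, -1.0, -0.005]]
contact_force: [-0.1, -0.6, -0.6]
gripper_width: 0.993
```

```bash
bash crop.sh d10
```

```text
13.9833 [ 0.4825 -0.2695  0.2394] [[0.993, 0.005, -0.114], [0.114, -0.002, 0.993], [0.004, -1.0, -0.003]] [ 28.2   8.6  -4.2  90.8   0.6  80.4 120.5] [ 0.08  0.43 -0.92] [ 0.139 -0.019  0.009] 0.9996707569427622
```

View pics/d10c.png

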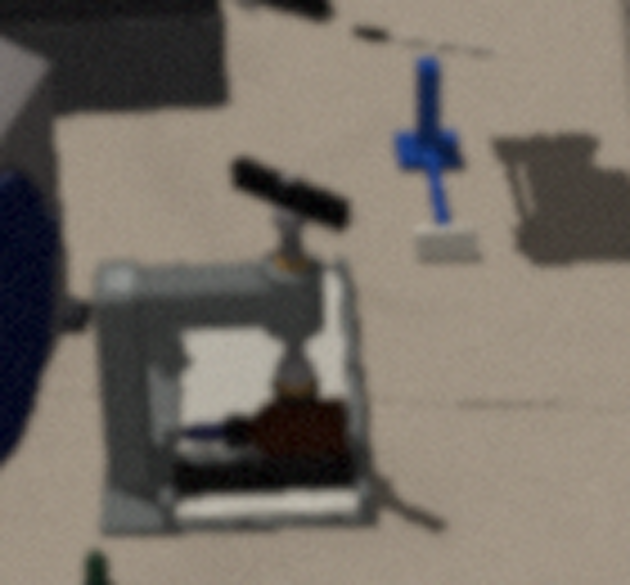

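```bash
python3 - <<'E'
from h import *
import pickle
w=pickle.load(open("pics/w0.pkl","rb"))
W=lambda x,y:(60+x/4.2,y/4.2)
for e in [((250,0),(735,345)),((55,0),(620,415))]:
    a,b=[ray(w,W(*p),.205) for p in e]; print(a,b,np.degrees(np.arctan2(*(a-b)[[1,0]])))
print(ray(w,W(341,148),.205),ray(w,W(341,148),.212))
E
```

```text
[0.54255081 0.12844006 0.205     ] [0.58832138 0.09701101 0.205     ] 145.52397298760405
[0.523358   0.12842698 0.205     ] [0.57577141 0.09015978 0.205     ] 143.86670039361857
[0.54974837 0.11538591 0.205     ] [0.55267421 0.11395314 0.212     ]
```

>>> play_rows --pt "0 0.004 0.02 0.005 0 0 -0.01" --pt "0 0.0072 0.0415 0.008 0 0 -0.0203" --pt "0 0.0072 0.0415 0 0 0 -0.0203" --pt "0 0.0072 0.0415 0 0 0 -0.0203" --pt "0 0.0072 0.0415 0 0 0 -0.0203" --pt "0 0.0072 0.0415 0 0 0 -0.0203" --pt "0 0.0072 0.0415 0 0 0 -0.0203" --pt "0 0.0072 0.0415 0 0 0 -0.0203" --pt "0 0.0072 0.0415 0 0 0 -0.0203" --pt "0 0.0072 0.0415 0 0 0 -0.0203" --pt "0 0.0072 0.0415 0 0 0 -0.0203" --pt "0 0.0072 0.0415 0 0 0 -0.0203" --pt "0 0.004 0.01 0 0 0 0" --pt "0 0 0 0 0 0 0" --pt "0 0 0 0 0 0 0"

```text
clock: 15.23
eef_pos: [0.5508, 0.1197, 0.2456]
orientation: [[0.816, -0.002, 0.578], [-0.578, -0.001, 0.816], [-0.001, -1.0, -0.002]]
contact_force: [0.3, 0.1, 0.7]
gripper_width: 1.001
```

```bash
python3 snap.py wrist w9
```

```text
15.2833 [0.551  0.1187 0.2459] [[0.815, -0.001, 0.58], [-0.58, -0.001, 0.815], [-0.001, -1.0, -0.001]] [  0.5  11.2 -20.1  87.4   3.9  82.1  34.8] [-0.49 -0.9   0.55] [ 0.001 -0.005  0.021] 1.001098700845886
```

View pics/w9.png

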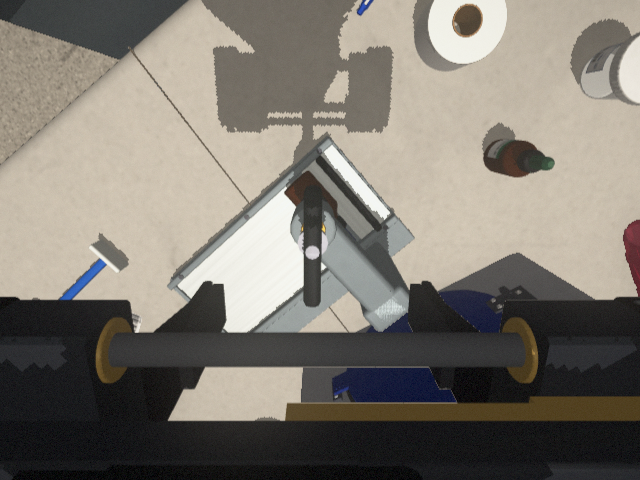

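```bash
python3 - <<'E'
import cv2
from h import *
import pickle
im=cv2.imread("pics/w9.png"); 
cv2.imwrite("pics/c14.png",cv2.resize(im[165:315,250:390],None,fx=4,fy=4,interpolation=cv2.INTER_CUBIC))
w=pickle.load(open("pics/w9.pkl","rb"))
print(ray(w,(312.3,253),.205),ray(w,(312.3,253),.21), proj(w,P2W(0,0,.205)),proj(w,P2W(0,0,.146)))
E
```

```text
[0.54817433 0.11662854 0.205     ] [0.54681953 0.11766911 0.21      ] [315.60148733 252.96845526] [315.88499245 229.19844853]
```

View pics/c14.png

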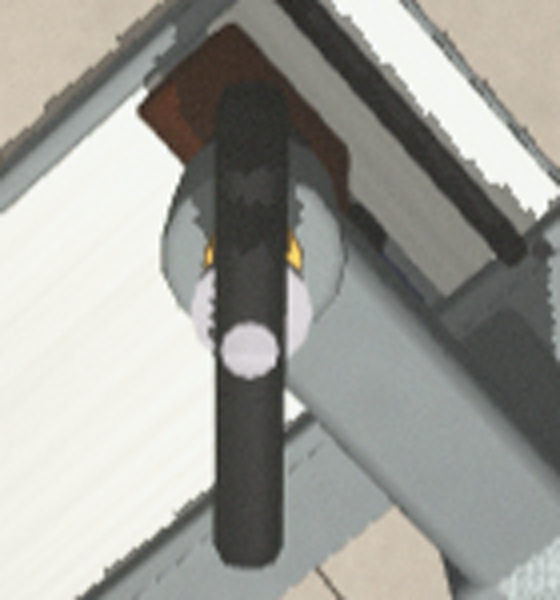

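```bash
python3 - <<'E'
import cv2
from h import *
import pickle
im=cv2.imread("pics/w4.png"); g=cv2.convertScaleAbs(im,alpha=2.2,beta=20)
cv2.imwrite("pics/c15.png",cv2.resize(g[210:430,200:440],None,fx=3,fy=2.7,interpolation=cv2.INTER_CUBIC))
w=pickle.load(open("pics/w4.pkl","rb"))
T=np.array([.413,-.2856,.0235])
for dz in (0,.019,.0285,.04):
  for sx in (-.012,.012):
    for dy in (-.0095,.0095):
      q=proj(w,T+[sx,dy,dz]); print(dz,sx,dy,q.round(0),((q-[200,210])*[3,2.7]).round(0))
E
```

```text
0 -0.012 -0.0095 [296. 292.] [289. 222.]
0 -0.012 0.0095 [295. 260.] [284. 136.]
0 0.012 -0.0095 [340. 291.] [419. 219.]
0 0.012 0.0095 [339. 259.] [417. 132.]
0.019 -0.012 -0.0095 [295. 308.] [284. 265.]
0.019 -0.012 0.0095 [293. 273.] [278. 171.]
0.019 0.012 -0.0095 [342. 307.] [426. 261.]
0.019 0.012 0.0095 [341. 272.] [424. 167.]
0.0285 -0.012 -0.0095 [294. 317.] [281. 290.]
0.0285 -0.012 0.0095 [291. 281.] [274. 192.]
0.0285 0.012 -0.0095 [343. 316.] [429. 285.]
0.0285 0.012 0.0095 [342. 279.] [427. 187.]
0.04 -0.012 -0.0095 [292. 330.] [276. 323.]
0.04 -0.012 0.0095 [290. 291.] [269. 220.]
0.04 0.012 -0.0095 [345. 328.] [435. 319.]
0.04 0.012 0.0095 [344. 290.] [433. 215.]
```

View pics/c15.png

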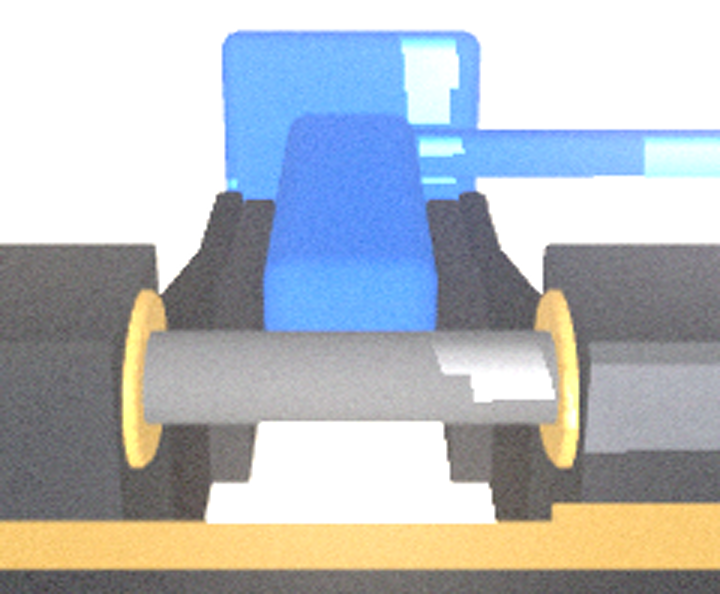

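>>> play_rows --pt "0 -0.0025 -0.0024 -0.015 0 0 0" --pt "0 0 0 -0.025 0 0 0" --pt "0 0 0 -0.03 0 0 0" --pt "0 0 0 -0.025 0 0 0" --pt "0.2 0 0 -0.0124 0 0 0" --pt "0.4 0 0 0 0 0 0" --pt "0.6 0 0 0 0 0 0" --pt "0.7 0 0 0 0 0 0" --pt "0.7 0 0 0 0 0 0" --pt "0.7 0 0 0 0 0 0" --pt "0.7 0 0 0 0 0 0" --newtons 20

```text
clock: 16.2
eef_pos: [0.5496, 0.1183, 0.1614]
orientation: [[0.815, 0.001, 0.58], [-0.58, 0.0, 0.815], [0.001, -1.0, 0.001]]
contact_force: [0.1, -0.1, 0.3]
gripper_width: 0.56
```

```bash
python3 snap.py wrist w10; bash crop.sh d11
```

```text
16.25 [0.5495 0.1183 0.1611] [[0.815, 0.001, 0.58], [-0.58, 0.0, 0.815], [0.001, -1.0, 0.001]] [  0.6  13.4 -20.2  95.1   4.8  72.3  34.1] [ 0.35  0.55 -0.81] [-0.004  0.02   0.042] 0.5062176047079292
16.3 [0.5494 0.1182 0.161 ] [[0.815, 0.001, 0.58], [-0.58, 0.0, 0.815], [0.0, -1.0, 0.0]] [  0.6  13.5 -20.2  95.1   4.8  72.3  34.1] [-1.27 -0.43  0.47] [ 0.072 -0.055  0.024] 0.4658734460700266
```

View pics/w10.png

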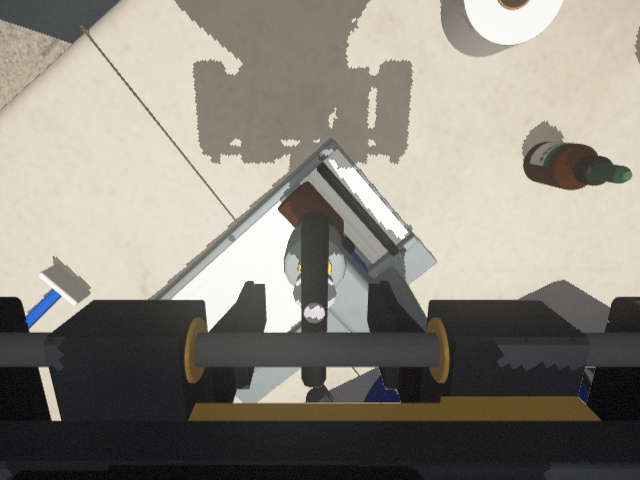

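View pics/d11c.png

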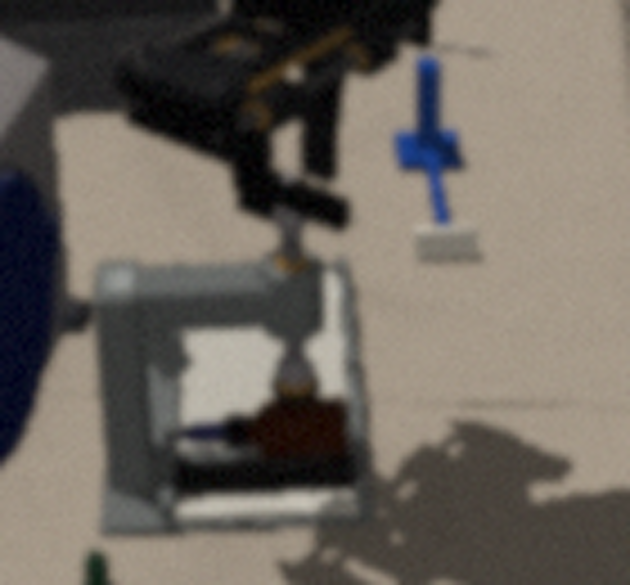

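>>> play_rows --pt "0.8 -0.0006 -0.0012 0 0 0 0" --pt "1 0 0 0 0 0 0" --pt "1 0 0 0 0 0 0" --pt "1 0 0 0 0 0 0" --pt "1 0 0 0 0 0 0" --pt "1 0 0 0 0 0 0" --pt "1 0 0 0 0 0 0" --newtons 30

```text
clock: 16.88
eef_pos: [0.5489, 0.1174, 0.1606]
orientation: [[0.815, 0.0, 0.58], [-0.58, 0.0, 0.815], [0.0, -1.0, 0.0]]
contact_force: [1.0, 1.7, -0.9]
gripper_width: 0.135
```

```bash
python3 snap.py wrist w11; bash crop.sh d12
```

```text
16.9333 [0.5489 0.1174 0.1606] [[0.815, 0.0, 0.58], [-0.58, 0.0, 0.815], [-0.0, -1.0, 0.0]] [  0.7  13.4 -20.1  95.2   4.8  72.3  34.2] [ 0.99  1.76 -0.07] [ 0.29  -0.31  -0.134] 0.1321330233985816
16.9833 [0.5489 0.1174 0.1606] [[0.815, 0.0, 0.58], [-0.58, 0.0, 0.815], [0.0, -1.0, 0.0]] [  0.7  13.4 -20.1  95.2   4.8  72.3  34.2] [ 1.23  1.34 -1.31] [ 0.358 -0.358 -0.16 ] 0.13441170908567263
```

View pics/d12c.png

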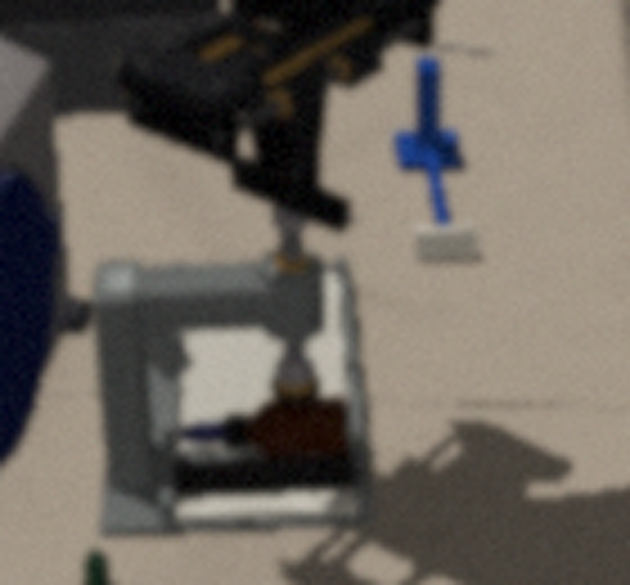

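View pics/w11.png

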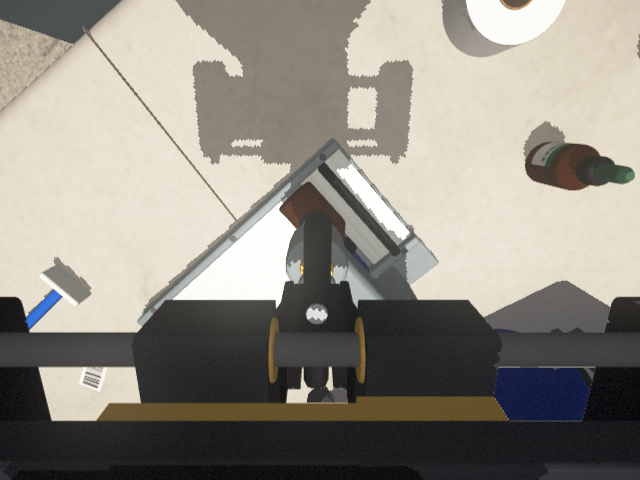

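>>> play_rows --pt "1 0 0 -0.0002 0 0 -0.0139" --pt "1 0 0 -0.0004 0 0 -0.0278" --pt "1 0 0 -0.0004 0 0 -0.0278" --pt "1 0 0 -0.0004 0 0 -0.0278" --pt "1 0 0 -0.0004 0 0 -0.0278" --pt "1 0 0 -0.0004 0 0 -0.0278" --pt "1 0 0 -0.0004 0 0 -0.0278" --pt "1 0 0 -0.0004 0 0 -0.0278" --pt "1 0 0 -0.0004 0 0 -0.0278" --pt "1 0 0 -0.0004 0 0 -0.0278"

```text
clock: 17.82
eef_pos: [0.5489, 0.1173, 0.1575]
orientation: [[0.119, 0.0, 0.993], [-0.993, 0.0, 0.119], [-0.0, -1.0, 0.0]]
contact_force: [1.9, 0.4, -1.1]
gripper_width: 0.138
```

```bash
cat > ob.py <<'E'
from workcell import arm
import numpy as np
s=arm.observe(); R=s["orientation"]
print(round(s["clock"],2),s["eef_pos"].round(4),"bear",round(np.degrees(np.arctan2(R[1,2],R[0,2])),2),"F",s["contact_force"].round(1),"M",s["moment"].round(3),"j7",round(s["joint_efforts"][6],3),s["joint_pos"].round(1)[6],round(s["gripper_width"],3))
E
python3 ob.py
```

```text
17.82 [0.5489 0.1173 0.1575] bear 6.83 F [ 1.9  0.4 -1.1] M [ 0.172 -0.392  0.337] j7 1.872 -12.7 0.138
```

>>> play_rows --pt "1 0 0 -0.0002 0 0 -0.0139" --pt "1 0 0 -0.0002 0 0 -0.0139" --pt "1 0 0 -0.0002 0 0 -0.0139" --pt "1 0 0 -0.0002 0 0 -0.0139" --pt "1 0 0 -0.0002 0 0 -0.0139" --pt "1 0 0 -0.0002 0 0 -0.0139" --pt "1 0 0 -0.0002 0 0 -0.0139" --pt "1 0 0 -0.0002 0 0 -0.0139"

```text
clock: 18.48
eef_pos: [0.5489, 0.1174, 0.1562]
orientation: [[-0.226, 0.0, 0.974], [-0.974, 0.0, -0.226], [-0.0, -1.0, 0.0]]
contact_force: [1.6, 1.2, -2.0]
gripper_width: 0.134
```

```bash
python3 ob.py; bash crop.sh d13; python3 ob.py; python3 -c "
import cv2
a=cv2.imread('pics/d13.png')[290:350,270:340]
cv2.imwrite('pics/c16.png',cv2.resize(a,None,fx=10,fy=10,interpolation=cv2.INTER_CUBIC))"
```

```text
18.48 [0.5489 0.1174 0.1562] bear -13.06 F [ 1.6  1.2 -2. ] M [ 0.187 -0.422  0.3  ] j7 0.795 -32.2 0.134
18.5333 [0.5489 0.1173 0.1562] [[-0.229, 0.0, 0.973], [-0.973, 0.0, -0.229], [-0.0, -1.0, 0.0]] [ -5.4  13.  -13.1  95.8   3.1  71.5 -32.4] [ 1.97  2.   -2.98] [ 0.239 -0.421  0.257] 0.1368529838820154
18.53 [0.5489 0.1173 0.1562] bear -13.25 F [ 2.  2. -3.] M [ 0.239 -0.421  0.257] j7 0.572 -32.4 0.137
```

View pics/c16.png

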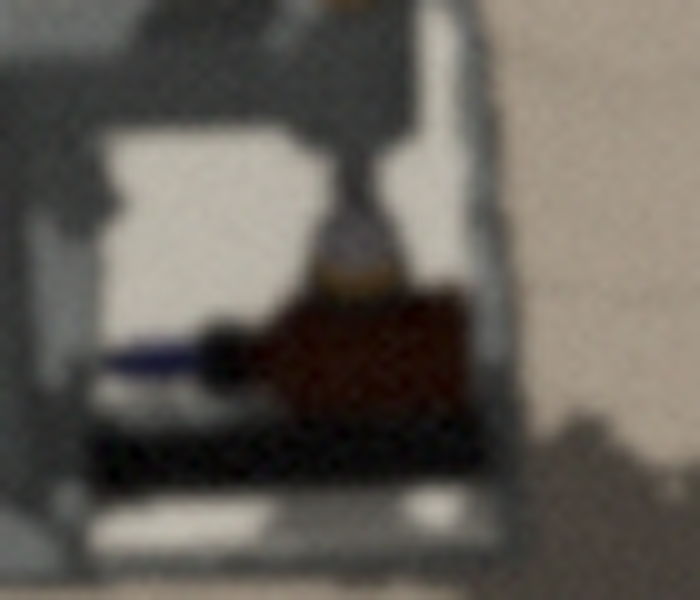

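View pics/d13c.png

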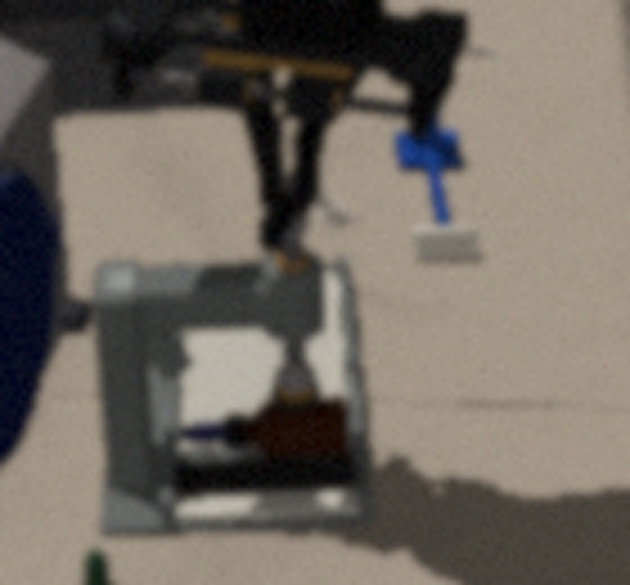

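>>> play_rows --pt "1 0 0 -0.00015 0 0 -0.011" --pt "1 0 0 -0.00015 0 0 -0.011" --pt "1 0 0 -0.00015 0 0 -0.011" --pt "1 0 0 -0.00015 0 0 -0.011"

```text
clock: 18.87
eef_pos: [0.5489, 0.1173, 0.1557]
orientation: [[-0.357, 0.0, 0.934], [-0.934, 0.0, -0.357], [-0.0, -1.0, 0.0]]
contact_force: [2.6, 0.6, -1.9]
gripper_width: 0.132
```

```bash
python3 ob.py
```

```text
18.87 [0.5489 0.1173 0.1557] bear -20.9 F [ 2.6  0.6 -1.9] M [ 0.184 -0.513  0.227] j7 0.57 -39.9 0.132
```

>>> play_rows --pt "1 0 0 -0.00015 0 0 -0.011" --pt "1 0 0 -0.00015 0 0 -0.011" --pt "1 0 0 -0.00015 0 0 -0.011" --pt "1 0 0 -0.00015 0 0 -0.011"

```text
clock: 19.2
eef_pos: [0.5489, 0.1174, 0.1552]
orientation: [[-0.482, 0.0, 0.876], [-0.876, 0.0, -0.482], [-0.0, -1.0, 0.0]]
contact_force: [2.4, 1.3, -2.8]
gripper_width: 0.133
```

```bash
python3 ob.py
```

```text
19.2 [0.5489 0.1174 0.1552] bear -28.82 F [ 2.4  1.3 -2.8] M [ 0.231 -0.489  0.271] j7 0.568 -47.7 0.133
```

>>> play_rows --pt "1 0 0 -0.00015 0 0 -0.011" --pt "1 0 0 -0.00015 0 0 -0.011" --pt "1 0 0 -0.00015 0 0 -0.011" --pt "1 0 0 -0.00015 0 0 -0.011"

```text
clock: 19.53
eef_pos: [0.5488, 0.1173, 0.1546]
orientation: [[-0.598, 0.0, 0.801], [-0.801, -0.0, -0.598], [-0.0, -1.0, 0.0]]
contact_force: [2.8, 1.4, -2.9]
gripper_width: 0.132
```

```bash
python3 ob.py
```

```text
19.53 [0.5488 0.1173 0.1546] bear -36.74 F [ 2.8  1.4 -2.9] M [ 0.21  -0.55   0.309] j7 0.566 -55.4 0.132
```

>>> play_rows --pt "1 0 0 -0.00015 0 0 -0.011" --pt "1 0 0 -0.00015 0 0 -0.011" --pt "1 0 0 -0.00015 0 0 -0.011" --pt "1 0 0 -0.00015 0 0 -0.011"

```text
clock: 19.87
eef_pos: [0.5489, 0.1173, 0.1541]
orientation: [[-0.703, 0.0, 0.711], [-0.711, -0.0, -0.703], [-0.0, -1.0, 0.0]]
contact_force: [3.3, 0.6, -3.1]
gripper_width: 0.135
```

```bash
python3 ob.py
```

```text
19.87 [0.5489 0.1173 0.1541] bear -44.66 F [ 3.3  0.6 -3.1] M [ 0.196 -0.492  0.314] j7 0.565 -63.2 0.135
```

>>> play_rows --pt "1 0 0 -0.0002 0 0 -0.011" --pt "1 0 0 -0.0002 0 0 -0.011" --pt "1 0 0 -0.0002 0 0 -0.011" --pt "1 0 0 -0.0002 0 0 -0.011"

```text
clock: 20.2
eef_pos: [0.5489, 0.1174, 0.1536]
orientation: [[-0.794, 0.0, 0.608], [-0.608, -0.0, -0.794], [-0.0, -1.0, 0.0]]
contact_force: [1.3, 1.1, -2.2]
gripper_width: 0.135
```

```bash
python3 ob.py
```

```text
20.2 [0.5489 0.1174 0.1536] bear -52.57 F [ 1.3  1.1 -2.2] M [ 0.259 -0.448  0.252] j7 0.569 -71.0 0.135
```

>>> play_rows --pt "1 0 0 -0.0002 0 0 -0.011" --pt "1 0 0 -0.0002 0 0 -0.011" --pt "1 0 0 -0.0002 0 0 -0.011" --pt "1 0 0 -0.0002 0 0 -0.011"

```text
clock: 20.53
eef_pos: [0.5489, 0.1173, 0.153]
orientation: [[-0.87, 0.0, 0.492], [-0.492, -0.0, -0.87], [-0.0, -1.0, 0.0]]
contact_force: [2.1, 1.2, -1.6]
gripper_width: 0.132
```

```bash
python3 ob.py
```

```text
20.53 [0.5489 0.1173 0.153 ] bear -60.5 F [ 2.1  1.2 -1.6] M [ 0.263 -0.346  0.259] j7 0.572 -78.8 0.132
```

>>> play_rows --pt "1 0 0 -0.00017 0 0 -0.011" --pt "1 0 0 -0.00017 0 0 -0.011" --pt "1 0 0 -0.00017 0 0 -0.011" --pt "1 0 0 -0.00017 0 0 -0.011"

```text
clock: 20.87
eef_pos: [0.5489, 0.1173, 0.1525]
orientation: [[-0.93, 0.0, 0.368], [-0.368, -0.0, -0.93], [-0.0, -1.0, 0.0]]
contact_force: [1.6, 1.8, -1.0]
gripper_width: 0.132
```

```bash
python3 ob.py
```

```text
20.87 [0.5489 0.1173 0.1525] bear -68.42 F [ 1.6  1.8 -1. ] M [ 0.17  -0.4    0.254] j7 0.572 -86.5 0.132
```

>>> play_rows --pt "1 0 0 -0.00017 0 0 -0.011" --pt "1 0 0 -0.00017 0 0 -0.011" --pt "1 0 0 -0.00017 0 0 -0.011" --pt "1 0 0 -0.00017 0 0 -0.011"

```text
clock: 21.2
eef_pos: [0.5489, 0.1173, 0.152]
orientation: [[-0.972, 0.0, 0.236], [-0.236, -0.0, -0.972], [-0.0, -1.0, 0.0]]
contact_force: [2.2, 0.4, -1.4]
gripper_width: 0.136
```

```bash
python3 ob.py
```

```text
21.2 [0.5489 0.1173 0.152 ] bear -76.34 F [ 2.2  0.4 -1.4] M [ 0.188 -0.365  0.294] j7 0.572 -94.3 0.136
```

>>> play_rows --pt "1 0 0 -0.00017 0 0 -0.011" --pt "1 0 0 -0.00017 0 0 -0.011" --pt "1 0 0 -0.00017 0 0 -0.011" --pt "1 0 0 -0.00017 0 0 -0.011"

```text
clock: 21.53
eef_pos: [0.5489, 0.1173, 0.1514]
orientation: [[-0.995, 0.0, 0.1], [-0.1, -0.0, -0.995], [-0.0, -1.0, 0.0]]
contact_force: [2.3, 1.7, -1.1]
gripper_width: 0.133
```

```bash
python3 ob.py; bash crop.sh d14; python3 -c "
import cv2
a=cv2.imread('pics/d14.png')[290:350,270:340]
cv2.imwrite('pics/c17.png',cv2.resize(a,None,fx=10,fy=10,interpolation=cv2.INTER_CUBIC))"
```

```text
21.53 [0.5489 0.1173 0.1514] bear -84.26 F [ 2.3  1.7 -1.1] M [ 0.206 -0.259  0.317] j7 0.573 -102.1 0.133
21.5833 [0.5489 0.1173 0.1514] [[-0.995, 0.0, 0.098], [-0.098, -0.0, -0.995], [-0.0, -1.0, 0.0]] [ -11.5   12.7   -6.    96.5    1.4   70.8 -102.2] [ 2.02  0.9  -1.07] [ 0.217 -0.39   0.235] 0.1338048561370714
```

View pics/c17.png

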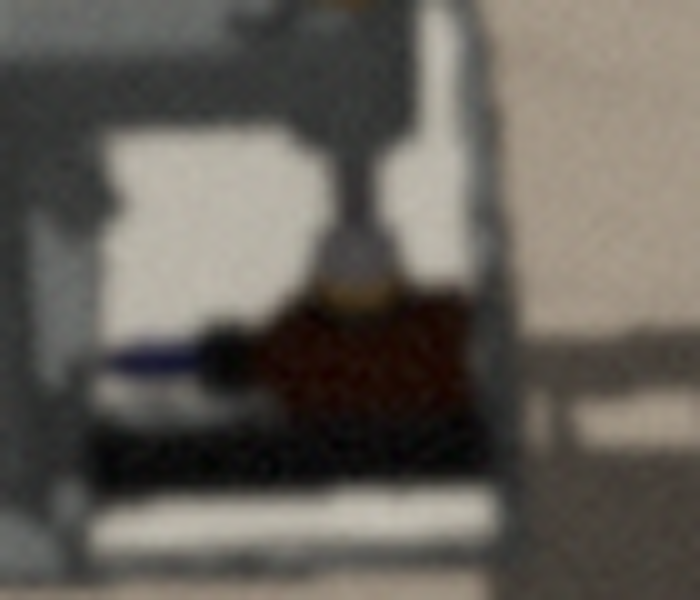

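>>> play_rows --pt "1 0 0 -0.00017 0 0 -0.011" --pt "1 0 0 -0.00017 0 0 -0.011" --pt "1 0 0 -0.00017 0 0 -0.011" --pt "1 0 0 -0.00017 0 0 -0.011"

```text
clock: 21.92
eef_pos: [0.5489, 0.1173, 0.1509]
orientation: [[-0.999, 0.0, -0.037], [0.037, -0.0, -0.999], [-0.0, -1.0, 0.0]]
contact_force: [2.1, 1.0, -1.7]
gripper_width: 0.13
```

```bash
python3 ob.py
```

```text
21.92 [0.5489 0.1173 0.1509] bear -92.14 F [ 2.1  1.  -1.7] M [ 0.276 -0.29   0.307] j7 0.574 -109.8 0.13
```

>>> play_rows --pt "1 0 0 -0.00017 0 0 -0.011" --pt "1 0 0 -0.00017 0 0 -0.011" --pt "1 0 0 -0.00017 0 0 -0.011" --pt "1 0 0 -0.00017 0 0 -0.011"

```text
clock: 22.25
eef_pos: [0.5489, 0.1173, 0.1505]
orientation: [[-0.985, 0.0, -0.175], [0.175, -0.0, -0.985], [-0.0, -1.0, 0.0]]
contact_force: [0.9, 0.3, -0.4]
gripper_width: 0.134
```

```bash
python3 ob.py
```

```text
22.25 [0.5489 0.1173 0.1505] bear -100.06 F [ 0.9  0.3 -0.4] M [ 0.205 -0.213  0.322] j7 0.526 -117.6 0.134
```

>>> play_rows --pt "1 0 0 -0.00017 0 0 -0.011" --pt "1 0 0 -0.00017 0 0 -0.011" --pt "1 0 0 -0.00017 0 0 -0.011"

```text
clock: 22.5
eef_pos: [0.549, 0.1173, 0.1502]
orientation: [[-0.961, 0.001, -0.276], [0.276, -0.0, -0.961], [-0.001, -1.0, -0.0]]
contact_force: [1.3, 0.5, 1.8]
gripper_width: 0.132
```

```bash
python3 ob.py
```

```text
22.5 [0.549  0.1173 0.1502] bear -105.99 F [1.3 0.5 1.8] M [ 0.124 -0.105  0.396] j7 0.464 -123.4 0.132
```

>>> play_rows --pt "1 0 0 -0.00017 0 0 -0.011" --pt "1 0 0 -0.00017 0 0 -0.011" --pt "1 0 0 -0.00017 0 0 -0.011"

```text
clock: 22.75
eef_pos: [0.549, 0.1174, 0.15]
orientation: [[-0.928, 0.001, -0.373], [0.373, -0.0, -0.928], [-0.001, -1.0, -0.0]]
contact_force: [0.7, 0.2, 2.1]
gripper_width: 0.135
```

```bash
python3 ob.py
```

```text
22.75 [0.549  0.1174 0.15  ] bear -111.93 F [0.7 0.2 2.1] M [0.129 0.016 0.407] j7 0.389 -129.3 0.135
```

```bash
python3 - <<'E'
from workcell import arm
import numpy as np, cv2
for n in ["side","wrist","scene","side","scene","side"]:
    im=arm.read_camera(n); s=arm.observe(); R=s["orientation"]
    cv2.imwrite(f"pics/z_{n}.png",im[:,:,::-1])
    print(round(s["clock"],2),round(np.degrees(np.arctan2(R[1,2],R[0,2])),2),s["contact_force"].round(1),s["moment"].round(3),round(s["joint_efforts"][6],3),s["eef_pos"].round(4),s["gripper_width"])
im=cv2.imread("pics/z_side.png"); cv2.imwrite("pics/c18.png",cv2.resize(im[270:350,270:340],None,fx=7.5,fy=7.5,interpolation=cv2.INTER_CUBIC))
E
```

```text
22.8 -112.08 [ 0.6 -1.4  3.2] [ 0.187 -0.014  0.49 ] 0.157 [0.549  0.1173 0.1499] 0.13286070090233096
22.85 -111.9 [-0.4 -0.4  2.6] [ 0.059 -0.005  0.437] -1.183 [0.549  0.1174 0.15  ] 0.138336919277077
22.9 -111.83 [-0.1  0.3  2.3] [ 0.177 -0.036  0.332] -0.74 [0.549  0.1174 0.1499] 0.13202019555253505
22.95 -111.84 [ 0.5 -0.2  3.3] [0.184 0.089 0.406] -0.49 [0.549  0.1173 0.1499] 0.13282711440519782
23.0 -111.86 [0.2 0.1 3.4] [0.168 0.037 0.431] -0.401 [0.5489 0.1173 0.1499] 0.1329975170345987
23.05 -111.88 [-0.4  0.5  4. ] [0.162 0.072 0.362] -0.379 [0.549  0.1173 0.1499] 0.13363238362624547
```

View pics/z_wrist.png

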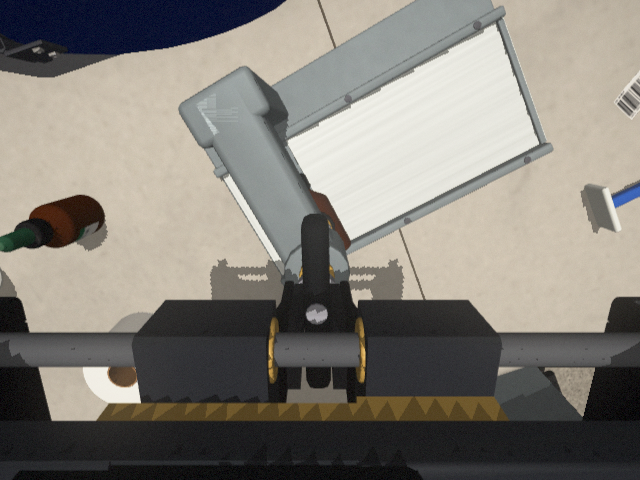

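View pics/c18.png

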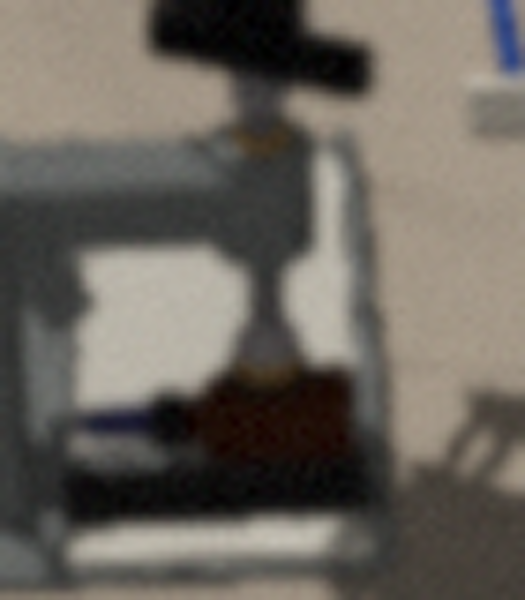

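>>> play_rows --pt "1 0 0 0 0 0 -0.0042" --pt "1 0 0 0 0 0 -0.0042" --pt "1 0 0 0 0 0 0"

```text
clock: 23.3
eef_pos: [0.549, 0.1173, 0.1498]
orientation: [[-0.917, 0.001, -0.4], [0.4, 0.0, -0.917], [-0.0, -1.0, -0.0]]
contact_force: [0.3, -0.3, 5.9]
gripper_width: 0.132
```

```bash
cat > avg.py <<'E'
from workcell import arm
import numpy as np, cv2
m=[]
for i in range(8):
    im=arm.read_camera("side"); s=arm.observe(); R=s["orientation"]; m.append(s["moment"][2])
    print(round(np.degrees(np.arctan2(R[1,2],R[0,2])),2),s["contact_force"].round(1),s["moment"].round(3),round(s["joint_efforts"][6],3))
print(np.mean(m))
E
python3 avg.py
```

```text
-113.51 [-0.1  1.1  5.6] [0.191 0.129 0.445] -0.595
-113.5 [-0.7  0.2  4.6] [0.154 0.073 0.451] -0.491
-113.5 [ 0.  -0.1  4.9] [0.143 0.091 0.415] -0.46
-113.5 [-0.4 -0.5  5. ] [0.169 0.12  0.461] -0.452
-113.5 [-0.9 -0.1  4.9] [0.183 0.084 0.432] -0.451
-113.5 [0.  1.  4.6] [0.194 0.112 0.463] -0.45
-113.5 [0.4 0.2 5.5] [0.165 0.139 0.478] -0.45
-113.5 [0.6 0.6 5.4] [0.191 0.081 0.485] -0.45
0.45372485612188823
```

>>> play_rows --pt "0.8 0 0 0 0 0 0" --pt "0.6 0 0 0 0 0 0" --pt "0.4 0 0 0 0 0 0" --pt "0.2 0 0 0 0 0 0" --pt "0 0 0 0 0 0 0" --pt "0 0 0 0 0 0 0" --pt "0 0 0 0 0 0 0" --pt "0 0 0 0.01 0 0 0" --pt "0 0 0 0.03 0 0 0" --pt "0 0 0 0.04 0 0 0" --pt "0 0 0 0.04 0 0 0" --pt "0 0 0 0.03 0 0 0" --pt "0 0 0 0 0 0 0" --pt "0 0 0 0 0 0 0"

```text
clock: 24.87
eef_pos: [0.5495, 0.1174, 0.2715]
orientation: [[-0.917, 0.003, -0.399], [0.399, 0.001, -0.917], [-0.003, -1.0, -0.002]]
contact_force: [0.1, 0.4, -0.5]
gripper_width: 0.989
```

```bash
python3 ob.py; python3 snap.py wrist w12; bash crop.sh d15
```

```text
24.87 [0.5495 0.1174 0.2715] bear -113.49 F [ 0.1  0.4 -0.5] M [-0.009  0.138  0.036] j7 0.003 -130.6 0.989
24.9167 [0.5488 0.1172 0.2698] [[-0.917, 0.001, -0.399], [0.399, 0.0, -0.917], [-0.0, -1.0, -0.0]] [ -14.3    9.3   -2.8   86.3    0.5   84.4 -130.6] [-0.9   0.84 -0.47] [0.068 0.141 0.054] 0.9935320034003773
24.9667 [0.5484 0.1171 0.2689] [[-0.917, -0.001, -0.399], [0.399, -0.0, -0.917], [0.001, -1.0, 0.001]] [ -14.3    9.3   -2.8   86.4    0.5   84.3 -130.6] [ 0.13  0.02 -0.23] [ 0.1    0.181 -0.024] 0.9986146763530098
```

View pics/w12.png

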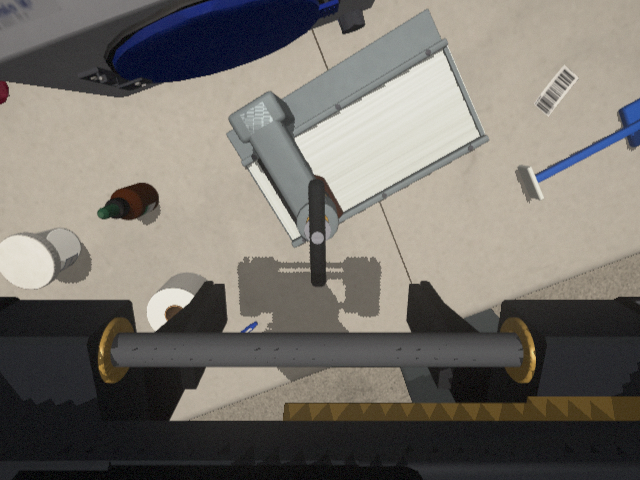

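View pics/d15.png

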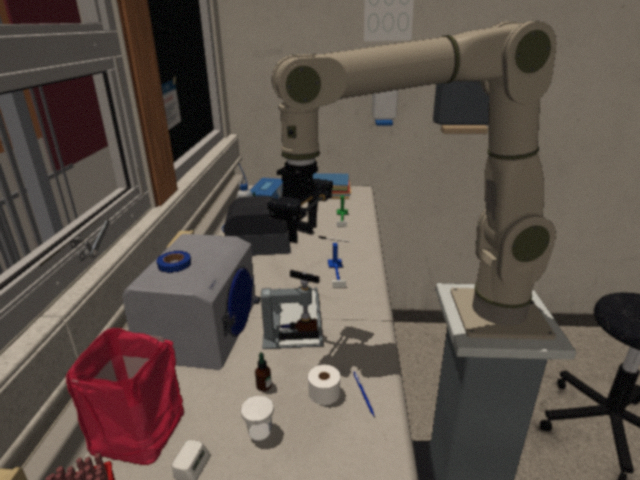

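View pics/d15c.png

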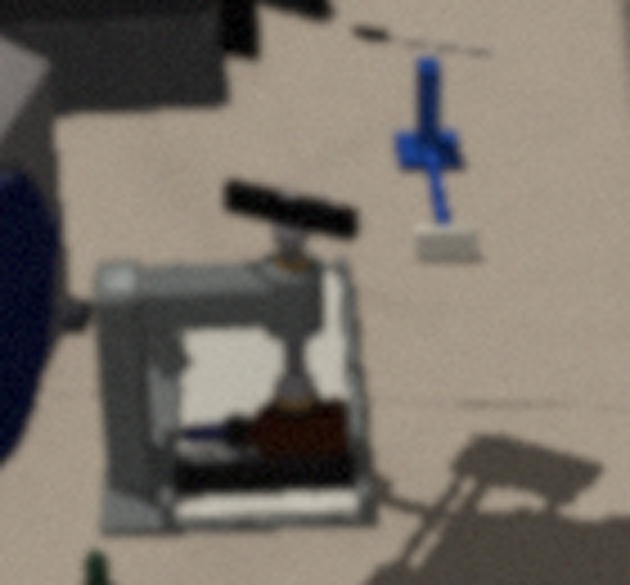

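>>> play_rows --pt "0 0 0 0 0 0 0" --pt "0 0 0 0 0 0 0" --pt "0 0 0 0 0 0 0"

```text
clock: 25.22
eef_pos: [0.5485, 0.1171, 0.2688]
orientation: [[-0.917, -0.001, -0.399], [0.399, -0.0, -0.917], [0.001, -1.0, 0.001]]
contact_force: [0.5, -0.2, 0.8]
gripper_width: 1.001
```

```bash
python3 -c "
from workcell import arm
print(arm.hand_in())"
```

```text
the job is handed in; nothing more can be done
None
```

I handed the job in at about 25 s, and no verdict was reported. I picked up the blue paddle, rolled the amber bottle at about 5 cm/s until it dropped into the groove, and stood the paddle on the worktop left of the track. Then I turned the clamp handle about 168° clockwise and let go.

**What the last checks showed**
- **Clamp force:** before release the handle torque averaged 0.45 N m, against about 0.28 while it turned free. That works out to roughly 42 N on the bottle, but it is inferred from torque, and I could not measure it after letting go.
- **Handle:** in the picture after release it was still at the angle where I left it.
- **Bottle:** the side picture shows it lying square in the groove.
- **Paddle and bystanders:** the paddle stands upright off the track, and the label roll, cup and green-topped bottle look to be where they started.
- **Robot:** the gripper is clear above the handle, and the force reading is near zero.

**What disagreed**
- **Fingertip height:** in the side and wrist pictures the fingertips end about 28 mm behind the reported tool point. I set the grip heights to allow for that, and the measured openings matched the post and the handle bar.
- **Clamp force from the angle:** with contact at about 95–98° on the jaw heading, the stated 10 N per 2° would put the force nearer 80–90 N, past the 65 N limit. Both torque readings pointed to about 40 N instead, so I went by those.

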